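# Stock the lit peg stand of a gadget stall

### The arm

A 7-joint arm with a two-finger parallel gripper is mounted at the origin on the work surface. World frame = base frame: x ahead of the robot, y to its left, z up, the work surface at z = 0. Lengths are in m, angles in rad, forces in N, time in s.
With the tool pointing down it reaches from about 0.375 to 0.925 m from the base axis. Payload 3.1 kg.
Tool frame: the origin (TCP) lies at the very end of the fingers, on their centre line; the grasp point (between the pads) lies 19 mm behind it; z points along the fingers, y is the line along which they close (so a half turn about z gives the same grasp; the last joint's range is limited). The gripper opens to 85 mm and grips with 20 to 120 N. Pads are 22 mm wide; open, the fingers measure 114 mm over their backs; the gripper's body (76 mm by 85 mm) begins 54 mm behind the grasp point. The pads swing forward as they close: fully open they stand 13 mm farther back than shut.
Start: joints at [-1.24, 0.383, 0.044, 1.598, -0.018, 1.161, -0.05], TCP at [0.27, 0.591, 0.231] pointing down, gripper open.
Joint ranges: [-2.61, 2.61], [-0.41, 2.15], [-1.48, 1.57], [0, 2.5], [-1.57, 4.71], [0.05, 1.97], [-2.85, 2.85]. Speed limits (rad/s): [2.79, 2.79, 3.14, 3.14, 3.14, 3.14, 3.14].

### API

Orientations are given as a unit quaternion [x, y, z, w].
In Python, from rig import arm gives the robot as it stands. The module is installed in compiled form; this text tells all that it offers.
- The arm moves only by the tool jog_arm, never from a script. Its argument "series" is a list of rows, each a list of 7 numbers: the turn, a rotation vector about the tool's x, y, z in degrees, then the shift along the tool's x, y, z in mm, then the closure, from -1 (fully open) to 1 (shut). A call has exactly 10 rows; each row shifts and turns the commanded pose from where the row before left it, along the tool's axes as they then stand; what a row does not reach is not made up. A row lasts 1/8 s, in which the tool goes at most 62.5 mm and 10.7 degrees, less where a joint would pass 70% of its speed; a pose out of reach is approached as far as the arm can. A call with a gripper value outside its range is refused whole. The fingers move at their own pace and stop on an object; "newtons" is the grip in N (left out, the last holds). Time passes only in rows, so rows that do not move let the fingers close, or fill a call up. It gives the time, the measured TCP pose, the force, the opening and the grip force at its end, in the units of the state.
- arm.observe(): the state, without advancing time (a new reading comes with each control period).
- arm.camera(name): name is "scene" or "side" or "wrist"; returns a dict with "img" (480x640x3 uint8, red, green, blue), "fx", "fy", "cx", "cy" (pixels), "k1" (the pictures are not rectified: a ray, as slopes to the right and down, at radius r is drawn at 1 + k1 r^2 times it, then the intrinsics apply), "pose" (4x4, takes a point from camera to world coordinates); the wrist camera has in their place "mount" (4x4, takes a point from camera to tool coordinates, whose origin is the TCP and whose axes are the flange's). Camera axes: x right, y up, looking along -z (the intrinsics and any distortion apply to the point x, -y, -z); pixel columns grow to the right and rows downward; lengths in m; the calibration is good to about 2 mm. A picture is of the moment at which its call begins: read the wrist's pose just before it. There is no depth.
- arm.job_done(): hands the job in; it is judged then, once.
The state is a dict: "time_s": time; "joint_pos": joint angles; "joint_velocities": joint speeds; "joint_torque": joint torques, N m; "ee_pos": TCP position; "eef_rot": TCP orientation; "force": force on the tool from outside, world axes, zero at the start; "torque": the same for the moment, N m; "gripper_width": finger opening in m; "gripper_force": force on a finger pad.
Only numpy, scipy, OpenCV 4.12 (cv2) and the standard library are available. Lean on these libraries where they do the work, as an engineer would, in place of code of your own. Each camera call takes 0.05 s, during which the arm holds its last target. There are 200 camera calls.

### The job

Stock the display stand: slide every hang card up out of the slotted rack and hang it by its eye on one of the three middle pegs, and lift every key-finder fob out of the moulded tray and hang it by its eye on one of the two end pegs, never more than one thing to a peg. When everything there is hangs freely, push the lamp switch's lever right over to on, away from you. Leave the other goods on the counter where they are.

Things in the scene. Friction and masses are not known exactly. Their poses are not given: they have to be found in the camera images.
- stand: fixed display stand: grey base 110 x 460 x 12 mm, two posts, and a level aluminium bar (20 x 440 x 20 mm, its centre 150 mm up, top at 164 mm) that carries five pegs in a row on its robot-facing side. Origin: on the table; x points away from the robot, square to the bar; y along the bar; z up. The bar's front face is the plane x = 0; nothing stands above the bar but the pegs.
- peg1: peg 1 of 5, counted from the stand's +y end (80 mm apart, at y = +160 mm on the stand; an end peg): straight steel rod, 6 mm thick, 55 mm long, with an 8 mm ball on its tip, slanting up at 45 degrees towards the robot. Origin: its root on the bar, 150 mm above the table; z runs along the rod to the tip, y along the bar.
- peg2: peg 2 of 5, counted from the stand's +y end (80 mm apart, at y = +80 mm on the stand; one of the three middle pegs): straight steel rod, 6 mm thick, 55 mm long, with an 8 mm ball on its tip, slanting up at 45 degrees towards the robot. Origin: its root on the bar, 150 mm above the table; z runs along the rod to the tip, y along the bar.
- peg3: peg 3 of 5, counted from the stand's +y end (80 mm apart, at y = +0 mm on the stand; one of the three middle pegs): straight steel rod, 6 mm thick, 55 mm long, with an 8 mm ball on its tip, slanting up at 45 degrees towards the robot. Origin: its root on the bar, 150 mm above the table; z runs along the rod to the tip, y along the bar.
- peg4: peg 4 of 5, counted from the stand's +y end (80 mm apart, at y = -80 mm on the stand; one of the three middle pegs): straight steel rod, 6 mm thick, 55 mm long, with an 8 mm ball on its tip, slanting up at 45 degrees towards the robot. Origin: its root on the bar, 150 mm above the table; z runs along the rod to the tip, y along the bar.
- peg5: peg 5 of 5, counted from the stand's +y end (80 mm apart, at y = -160 mm on the stand; an end peg): straight steel rod, 6 mm thick, 55 mm long, with an 8 mm ball on its tip, slanting up at 45 degrees towards the robot. Origin: its root on the bar, 150 mm above the table; z runs along the rod to the tip, y along the bar.
- rack: fixed black slotted rack, 140 x 64 x 50 mm, on the table. Origin: centre of the underside; x along the row of three slots (at x = -36, 0, +36 mm). Each slot is 9 mm (x) by 45 mm (y) and 45 mm deep; a card in it stands on the floor 5 mm above the table and juts 55 mm out of the top.
- card1: flat stiff white hang card with a black memory stick on its lower part, 5 mm thick (x), 40 mm wide (y), 100 mm tall (z), 40 g; may be absent. At the start it stands in a slot of the rack. Origin: centre of its eye, a rectangular hole 20 mm wide (y) by 22 mm (z), 81 mm above the bottom edge, with 8 mm of card above it and 10 mm on each side; z points to the end with the eye. Both faces are alike.
- card2: flat stiff white hang card with a black memory stick on its lower part, 5 mm thick (x), 40 mm wide (y), 100 mm tall (z), 40 g; may be absent. At the start it stands in a slot of the rack. Origin: centre of its eye, a rectangular hole 20 mm wide (y) by 22 mm (z), 81 mm above the bottom edge, with 8 mm of card above it and 10 mm on each side; z points to the end with the eye. Both faces are alike.
- card3: flat stiff white hang card with a black memory stick on its lower part, 5 mm thick (x), 40 mm wide (y), 100 mm tall (z), 40 g; may be absent. At the start it stands in a slot of the rack. Origin: centre of its eye, a rectangular hole 20 mm wide (y) by 22 mm (z), 81 mm above the bottom edge, with 8 mm of card above it and 10 mm on each side; z points to the end with the eye. Both faces are alike.
- tray: fixed grey moulded tray, 130 x 220 x 20 mm, on the table. Origin: centre of the underside. Two cavities (85 mm in x, 39 mm in y, 8 mm deep) centred at y = +50 and -50 mm; floor of the cavities 12 mm above the table.
- fob1: key-finder fob: black body 52 (x) x 36 (y) x 18 mm (z), on its +x end at mid thickness a flat steel eye 30 x 34 x 6 mm; 82 mm long, 70 g; may be absent. Starts flat in a tray cavity, jutting 10 mm above the tray. Origin: centre of the eye's hole (22 in x, 18 mm in y), 37 mm along +x from the black body's centre; z through the thickness; x points from the body to the eye.
- fob2: key-finder fob: black body 52 (x) x 36 (y) x 18 mm (z), on its +x end at mid thickness a flat steel eye 30 x 34 x 6 mm; 82 mm long, 70 g; may be absent. Starts flat in a tray cavity, jutting 10 mm above the tray. Origin: centre of the eye's hole (22 in x, 18 mm in y), 37 mm along +x from the black body's centre; z through the thickness; x points from the body to the eye.
- switch (a joint): lever of the stand's lamp switch (rad): 0 leaning to the robot = off, 1.0 leaning away from it = on; stays where it is left
- switch_tip (a point): tip of the switch lever, a black stick 60 mm long on a grey block that stands on the table in front of the stand
- switch_base: the fixed grey block of the switch; origin on the table under its centre; the lever swings in its x-z plane, towards +x for on
- glasses1: open black sunglasses, 140 mm wide, 130 mm deep, 36 mm high; loose goods that are not part of the job. Origin: underside
- glasses2: a second pair of the same sunglasses; loose goods that are not part of the job. Origin: underside
- watch1: wristwatch standing on the edge of its closed round strap, 68 mm across, 40 mm high; loose goods that are not part of the job. Origin: underside
- watch2: a second wristwatch of the same kind; loose goods that are not part of the job. Origin: underside
- stack: four black memory sticks stuck together as a stack, 52 x 19 x 36 mm; loose goods that are not part of the job. Origin: underside
- stick1: one black memory stick lying flat, 52 x 19 x 9 mm; loose goods that are not part of the job. Origin: underside
- carton: closed plain cardboard carton, 100 x 70 x 55 mm; loose goods that are not part of the job. Origin: underside
Things that resemble listed ones, but are neither listed nor needed, are in the scene too. Leave any yellow look-alike of the card2 alone. Leave any orange look-alike of the fob2 alone.

How it is judged:
By the outcome, as a careful person would: the job done as asked, in the order asked, and still so for the second after the job is handed in, with the robot touching nothing.
Of card1, card2, card3 only 2 to 3 are there at a start; the rules pass over those that are not, and their reading is None.
Of fob1, fob2 only 1 to 2 are there at a start; the rules pass over those that are not, and their reading is None.
At some moment in a run one of fob1, fob2 may be knocked a few centimetres aside while the robot is not near it.
Once in a run the grip may slacken for a moment while it holds something.
It also fails if it takes over 210 s, if anything falls off the work surface, if the arm or the gripper's body presses on something with over 40 N, if the wrist force passes 120 N, or if a joint passes its speed limit or range.

## Working session

There is one attempt and no reset: what is moved stays moved. The work goes in short steps, Python scripts to look and compute and a tool call to move; the robot and the scene stay as the last step left them, time stands still between calls to the robot, and variables do not carry over. Pictures are saved under pics/ and viewed, at most 14 in all, crops included, and the job is handed in when it is done.

Besides the shell and the picture viewer there is one more tool, called after ">>>" as name([rows], argument=value, ...), one row to a line, values as JSON. jog_arm: Moves the arm, as the interface text tells. Its arguments: {"type":"object","properties":{"series":{"type":"array"},"newtons":{"type":"number"}},"required":["series"]}

```bash
mkdir -p pics
python3 - <<'E'
from rig import arm
import cv2,numpy as np
print(arm.observe())
for n in ("scene","side"):
    c=arm.camera(n); cv2.imwrite(f"pics/{n}0.png",c["img"][:,:,::-1]); np.save(f"pics/{n}0.npy",c,allow_pickle=True)
    print(n,{k:(np.round(v,4).tolist() if k!="img" else 0) for k,v in c.items()})
s=arm.observe()
c=arm.camera("wrist"); print({k:(np.round(v,4).tolist() if k!="img" else 0) for k,v in c.items()})
E
```

```text
{'time_s': 0.0, 'joint_pos': array([-1.23979473,  0.38384053,  0.04386059,  1.59961198, -0.01792043,
        1.16123739, -0.04989226]), 'joint_velocities': array([ 0.00027333, -0.00018819, -0.00057924,  0.00039994,  0.00136156,
        0.00208821, -0.00074596]), 'joint_torque': array([-2.03368808e-05, -4.33454669e+01,  1.02433976e+00, -2.49509078e+01,
        1.05641090e-02,  1.11623787e-02, -1.63614573e-05]), 'ee_pos': array([0.2698696 , 0.59025843, 0.22986644]), 'eef_rot': array([ 2.12735402e-01,  9.77108909e-01, -1.33403690e-03, -2.20548250e-04]), 'force': array([ 0.201095  , -1.05326149, -1.46107254]), 'torque': array([-0.02584491,  0.01617049, -0.02546748]), 'gripper_force': 0.0, 'gripper_width': 0.08561811414472069}
scene {'img': 0, 'fx': 587.3269, 'fy': 587.3269, 'cx': 318.9831, 'cy': 239.0899, 'k1': -0.1408, 'pose': [[0.5345, -0.6779, 0.5048, 1.33], [0.8451, 0.4378, -0.3069, -0.472], [-0.0129, 0.5906, 0.8068, 1.4567], [0.0, 0.0, 0.0, 1.0]]}
side {'img': 0, 'fx': 503.3774, 'fy': 503.3774, 'cx': 319.821, 'cy': 238.7959, 'k1': 0.0128, 'pose': [[0.8564, 0.4015, -0.3245, 0.0615], [-0.5162, 0.656, -0.5507, -0.6631], [-0.0082, 0.6391, 0.769, 1.0771], [0.0, 0.0, 0.0, 1.0]]}
{'img': 0, 'fx': 344.1657, 'fy': 344.1657, 'cx': 327.8928, 'cy': 233.9204, 'k1': -0.0199, 'mount': [[0.0001, 0.9616, 0.2744, 0.0701], [1.0, -0.0002, 0.0003, 0.0003], [0.0003, 0.2744, -0.9616, -0.142], [0.0, 0.0, 0.0, 1.0]]}
```

View pics/scene0.png

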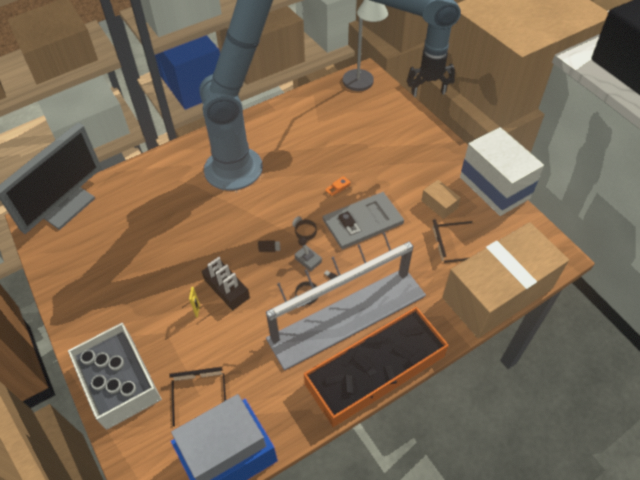

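View pics/side0.png

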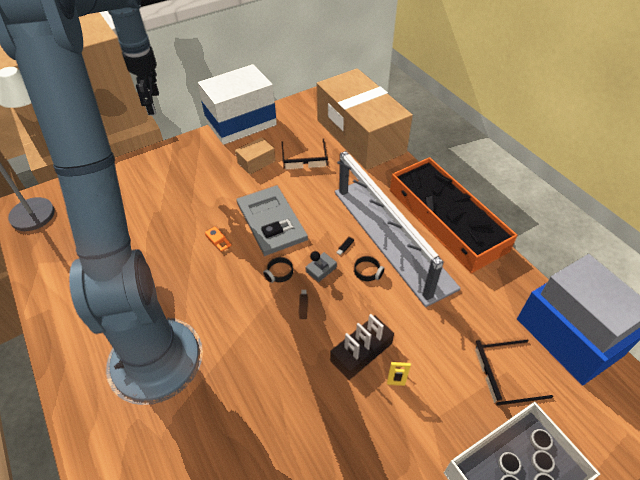

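The scene shows three cards in the rack (about 228,280 in scene, 362,340 in side), and one fob in the tray (side 277,228) with the other cavity empty. The stand bar runs from (345,158) to (437,258) in side. Next I'll enlarge both views.

Run:
```python
import cv2
a=cv2.imread("pics/side0.png")[140:380,200:480]; cv2.imwrite("pics/sidec.png",cv2.resize(a,(700,600),interpolation=cv2.INTER_CUBIC))
a=cv2.imread("pics/scene0.png")[170:370,180:440]; cv2.imwrite("pics/scenec.png",cv2.resize(a,(780,600),interpolation=cv2.INTER_CUBIC))
```

```text
(no output)
```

View pics/sidec.png

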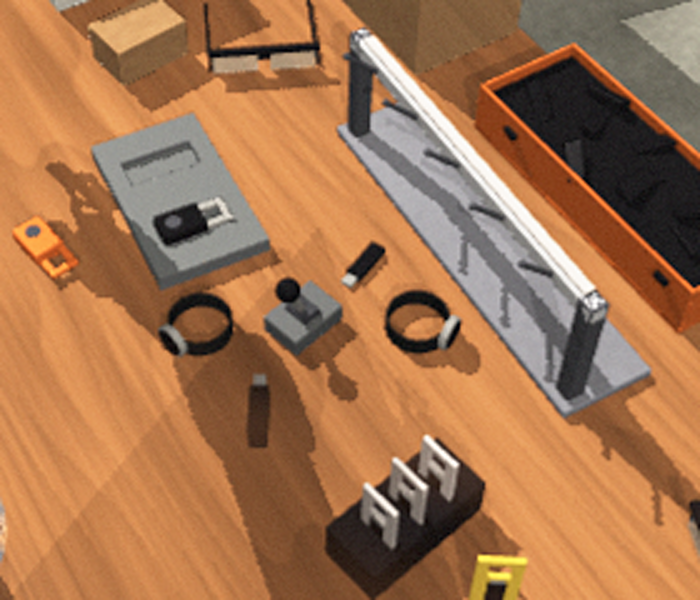

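View pics/scenec.png

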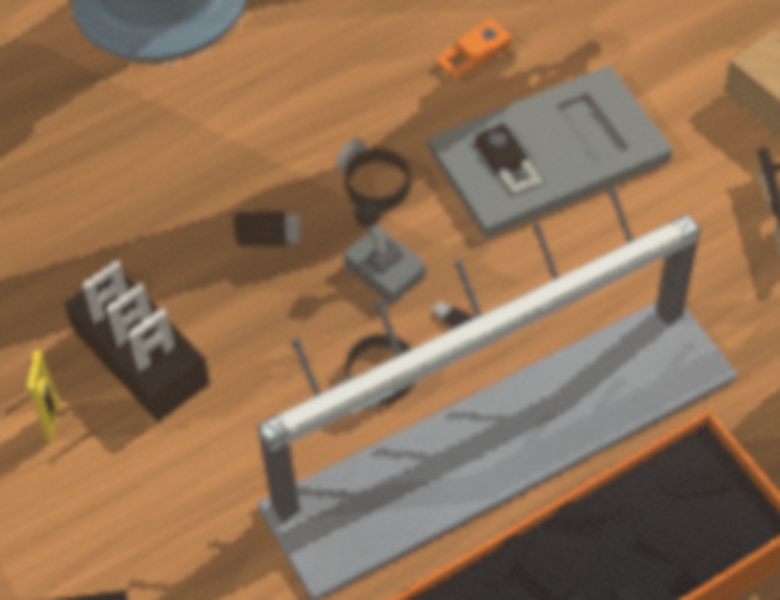

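In the crops, peg tips are visible at scenec (294,340), (380,303), (460,263), (537,224) and (612,190). The three card tops, the tray, the fob and the black lever ball (sidec 288,290) are also clear. Next I triangulate these points.

```bash
cat > h.py <<'E'
import numpy as np,cv2
from scipy.spatial.transform import Rotation as R
def ray(c,px,pose=None):
    P=np.array(c["pose"]) if pose is None else pose
    K=np.array([[c["fx"],0,c["cx"]],[0,c["fy"],c["cy"]],[0,0,1]])
    u=cv2.undistortPoints(np.array([[px]],float),K,np.array([c["k1"],0,0,0.]))[0,0]
    return P[:3,3],P[:3,:3]@np.array([u[0],-u[1],-1])
def plane(r,z): o,d=r; return o+d*(z-o[2])/d[2]
def tri(r1,r2):
    (a,u),(b,v)=r1,r2
    s=np.linalg.lstsq(np.c_[u,-v],b-a,rcond=None)[0]
    p,q=a+u*s[0],b+v*s[1]; return (p+q)/2,np.linalg.norm(p-q)
def proj(c,p,pose=None):
    P=np.array(c["pose"]) if pose is None else pose
    q=P[:3,:3].T@(np.array(p)-P[:3,3]); x,y=q[0]/-q[2],-q[1]/-q[2]; k=1+c["k1"]*(x*x+y*y)
    return np.array([c["cx"]+c["fx"]*x*k,c["cy"]+c["fy"]*y*k])
def load(n): return np.load(f"pics/{n}.npy",allow_pickle=True).item()
def wpose(s,c): 
    T=np.eye(4); T[:3,:3]=R.from_quat(s["eef_rot"]).as_matrix(); T[:3,3]=s["ee_pos"]; return T@np.array(c["mount"])
E
python3 - <<'E'
from h import *
a,b=load("side0"),load("scene0")
S=lambda u,v:ray(a,(200+u/2.5,140+v/2.5)); C=lambda u,v:ray(b,(180+u/3,170+v/3))
for n,p,q in [("bar+",(360,38),(688,228)),("bar-",(592,303),(270,432)),
 ("ped2tip",(385,100),(537,224)),("peg3tip",(425,152),(460,263)),("peg4tip",(470,206),(380,303)),("peg5tip",(520,264),(294,340)),
 ("ball",(288,290),(0,0)),("cardA top mid",(365,492),(95,272)),("cardB",(396,464),(120,296)),("cardC",(426,440),(148,320)),
 ]:
    if q==(0,0): continue
    x,e=tri(S(*p),C(*q)); print(n,x.round(3),round(e,4))
for n,l,z in [("base top S",[(338,130),(650,375),(567,412)],.012)]:
    for p in l: print(n,plane(S(*p),z).round(3))
for p in [(262,507),(735,375),(313,597)]: print("base C",plane(C(*p),.012).round(3))
for p in [(93,148),(193,115),(271,242),(162,280)]: print("tray S",plane(S(*p),.02).round(3))
for p in [(430,145),(610,68),(672,155),(490,230)]: print("tray C",plane(C(*p),.02).round(3))
for p in [(327,533),(440,462),(484,488),(372,575)]: print("rack S",plane(S(*p),.05).round(3))
for p in [(67,305),(105,275),(207,370),(157,415)]: print("rack C",plane(C(*p),.05).round(3))
for p in [(155,215),(198,203),(210,232),(168,243)]: print("fobbody S",plane(S(*p),.03).round(3))
for p in [(222,198),(233,218)]: print("fobeye S",plane(S(*p),.024).round(3))
for p in [(265,320),(310,285),(342,308),(297,345)]: print("sw S",plane(S(*p),.02).round(3))
print("tip",plane(S(288,290),.08),plane(C(378,237),.08))
E
```

```text
bar+ [0.666 0.222 0.15 ] 0.0033
bar- [ 0.645 -0.203  0.155] 0.0061
ped2tip [0.61  0.091 0.19 ] 0.0033
peg3tip [0.605 0.013 0.186] 0.0036
peg4tip [ 0.602 -0.067  0.184] 0.0043
peg5tip [ 0.597 -0.15   0.188] 0.0035
cardA top mid [ 0.38  -0.241  0.104] 0.0182
cardB [ 0.417 -0.233  0.105] 0.0189
cardC [ 0.454 -0.224  0.103] 0.0159
base top S [0.644 0.231 0.012]
base top S [ 0.726 -0.229  0.012]
base top S [ 0.627 -0.22   0.012]
base C [ 0.635 -0.221  0.012]
base C [0.758 0.226 0.012]
base C [ 0.736 -0.227  0.012]
tray S [0.379 0.349 0.02 ]
tray S [0.505 0.337 0.02 ]
tray S [0.485 0.116 0.02 ]
tray S [0.358 0.131 0.02 ]
tray C [0.371 0.129 0.02 ]
tray C [0.387 0.348 0.02 ]
tray C [0.518 0.332 0.02 ]
tray C [0.495 0.121 0.02 ]
rack S [ 0.345 -0.224  0.05 ]
rack S [ 0.472 -0.218  0.05 ]
rack S [ 0.491 -0.261  0.05 ]
rack S [ 0.357 -0.279  0.05 ]
rack C [ 0.366 -0.281  0.05 ]
rack C [ 0.355 -0.234  0.05 ]
rack C [ 0.503 -0.202  0.05 ]
rack C [ 0.52  -0.263  0.05 ]
fobbody S [0.391 0.21  0.03 ]
fobbody S [0.44  0.201 0.03 ]
fobbody S [0.431 0.156 0.03 ]
fobbody S [0.384 0.166 0.03 ]
fobeye S [0.468 0.198 0.024]
fobeye S [0.464 0.165 0.024]
sw S [0.426 0.028 0.02 ]
sw S [0.49  0.043 0.02 ]
sw S [ 0.503 -0.001  0.02 ]
sw S [ 0.438 -0.017  0.02 ]
tip [0.44347739 0.00901607 0.08      ] [0.47833112 0.00152154 0.08      ]
```

Layout found: stand yaw is about −3°, peg 3's tip is near (0.605, 0.012), the rack is near (0.42, −0.24), the fob is near (0.41, 0.185) and the switch is near (0.464, 0.013). I'll start moving towards the rack.

>>> jog_arm([
  [0,0,0,-39,-30,-5,-1],
  [0,0,0,-39,-30,-5,-1],
  [0,0,0,-39,-30,-5,-1],
  [0,0,0,-39,-30,-5,-1],
  [0,0,0,-39,-30,-5,-1],
  [0,0,0,-39,-30,-5,-1],
  [0,0,0,-39,-30,-5,-1],
  [0,0,0,-39,-30,-5,-1],
  [0,0,0,-39,-30,-5,-1],
  [0,0,0,-39,-30,-5,-1],
])

```text
time_s: 1.4
ee_pos: [0.5005, 0.1546, 0.2812]
eef_rot: [0.213, 0.977, 0.0, -0.0]
force: [0.5, 0.0, -0.3]
gripper_width: 0.0855
gripper_force: 0.0
```

>>> jog_arm([
  [0,0,9,0,0,0,-1],
  [0,0,9,0,0,0,-1],
  [0,0,9,0,0,0,-1],
  [0,0,9,0,0,0,-1],
  [0,0,9,0,0,0,-1],
  [0,0,9,0,0,0,-1],
  [0,0,2,0,0,0,-1],
  [0,0,0,0,0,0,-1],
  [0,0,0,0,0,0,-1],
  [0,0,0,0,0,0,-1],
])

```text
time_s: 2.65
ee_pos: [0.5002, 0.1562, 0.2813]
eef_rot: [0.646, 0.763, -0.0, -0.0]
force: [-0.3, -0.3, -0.3]
gripper_width: 0.0855
gripper_force: 0.0
```

```bash
cat >> h.py <<'E'
def snap(n,name):
    from rig import arm
    s=arm.observe(); c=dict(arm.camera(n))
    if n=="wrist": c["pose"]=wpose(s,c)
    np.save(f"pics/{name}.npy",c,allow_pickle=True); cv2.imwrite(f"pics/{name}.png",c["img"][:,:,::-1]); return s,c
E
python3 -c "
from h import *
snap('wrist','w1')"
```

>>> jog_arm([
  [0,0,0,-36,-14,0,-1],
  [0,0,0,-36,-14,0,-1],
  [0,0,0,-36,-14,0,-1],
  [0,0,0,-36,-14,0,-1],
  [0,0,0,-36,-14,0,-1],
  [0,0,0,-36,-14,0,-1],
  [0,0,0,-36,-14,0,-1],
  [0,0,0,-36,-14,0,-1],
  [0,0,0,-36,-14,0,-1],
  [0,0,0,0,0,0,-1],
])

```text
time_s: 3.95
ee_pos: [0.4279, -0.1879, 0.2816]
eef_rot: [0.649, 0.761, -0.0, 0.0]
force: [-0.3, 0.5, -0.0]
gripper_width: 0.0855
gripper_force: 0.0
```

```bash
python3 -c "
from h import *
s,c=snap('wrist','w2'); print(s['ee_pos'],s['joint_pos'])"
```

```text
[ 0.42785053 -0.18790694  0.28164422] [-0.44236048 -0.06006598  0.75376941  1.98865264  0.04458093  1.19625466
  0.45164475]
```

View pics/w2.png

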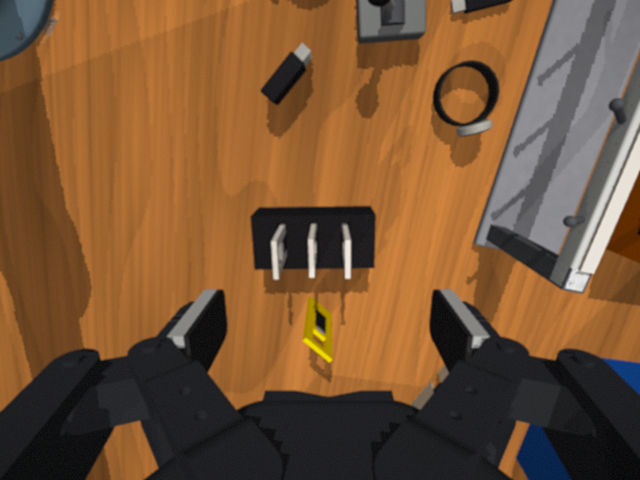

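View pics/w1.png

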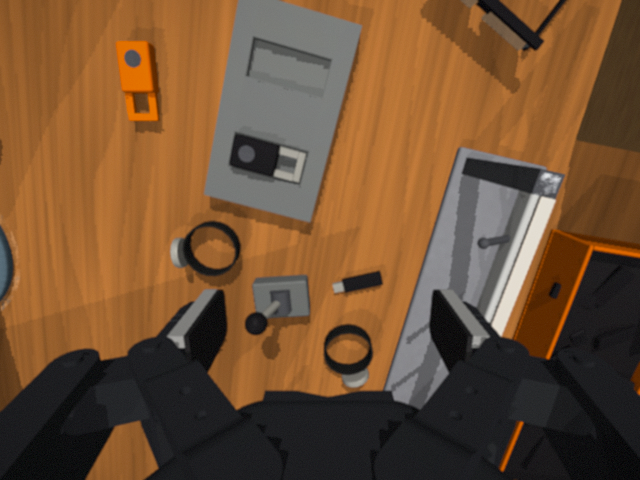

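w2 shows the rack with three white cards (near ends about (276,277), (312,277), (348,277)), and the yellow look-alike close on the −y side (318,330). I'll therefore grip the cards' +y margins. w1 shows the fob (body 255,154; eye 291,164), peg 1's ball (483,243), and the switch (block 281,297; ball 256,323).

Run:
```python
from h import *
c=load("w2"); g=c["img"].astype(int)
m=((g.min(2)>120)&(g.max(2)-g.min(2)<40)).astype(np.uint8); m[:215]=0;m[290:]=0;m[:,:255]=0;m[:,380:]=0
n,l,st,ce=cv2.connectedComponentsWithStats(m)
for i in range(1,n):
    if st[i,4]<60: continue
    ys,xs=np.where(l==i)
    p0=(xs[ys>=ys.max()-1].mean(),ys.max()+.5); p1=(xs[ys<=ys.min()+1].mean(),ys.min()-.5)
    a,b=[plane(ray(c,p),.105) for p in (p0,p1)]
    print(st[i],a.round(4),b.round(4),np.linalg.norm(a-b).round(4))
for p in [(253,269),(374,267),(374,208),(253,213)]: print("rack",plane(ray(c,p),.05).round(4))
for p in [(617,104),(573,221)]: print("peg tip",plane(ray(c,p),.189).round(4))
for p in [(256,323)]: print()
c=load("w1")
for p in [(483,243)]: print("peg1 tip",plane(ray(c,p),.189).round(4))
for p in [(254,277),(306,275),(310,316),(257,318)]: print("sw",plane(ray(c,p),.02).round(4))
a=load("side0")
print("ball",tri(ray(a,(200+288/2.5,140+290/2.5)),ray(c,(256,323))))
for p in [(236,133),(280,145),(273,176),(231,165)]: print("fob body",plane(ray(c,p),.03).round(4))
for p in [(306,152),(300,184)]: print("eye",plane(ray(c,p),.024).round(4))
```

```text
[271 225  13  55 356] [ 0.3866 -0.2639  0.105 ] [ 0.3857 -0.2064  0.105 ] 0.0574
[308 224   8  54 326] [ 0.4219 -0.2561  0.105 ] [ 0.4153 -0.2008  0.105 ] 0.0557
[343 225   8  54 324] [ 0.4574 -0.2515  0.105 ] [ 0.4454 -0.197   0.105 ] 0.0559
rack [ 0.354  -0.2799  0.05  ]
rack [ 0.4926 -0.2554  0.05  ]
rack [ 0.4791 -0.1869  0.05  ]
rack [ 0.3475 -0.2135  0.05  ]
peg tip [ 0.599  -0.0687  0.189 ]
peg tip [ 0.5973 -0.1483  0.189 ]

peg1 tip [0.61   0.1709 0.189 ]
sw [0.4244 0.0403 0.02  ]
sw [0.4889 0.0539 0.02  ]
sw [ 0.5026 -0.0024  0.02  ]
sw [ 0.4344 -0.0169  0.02  ]
ball (array([0.4429583 , 0.01081562, 0.07793497]), np.float64(0.002720554236523492))
fob body [0.3881 0.2117 0.03  ]
fob body [0.4376 0.2068 0.03  ]
fob body [0.4341 0.1717 0.03  ]
fob body [0.3859 0.1762 0.03  ]
eye [0.4668 0.2037 0.024 ]
eye [0.4653 0.1668 0.024 ]
```

>>> jog_arm([
  [0,0,-0.9,0,0,0,0.37],
  [0,0,0,-28,18,0,0.37],
  [0,0,0,0,0,20,0.37],
  [0,0,0,0,0,30,0.37],
  [0,0,0,0,0,30,0.37],
  [0,0,0,0,0,30,0.37],
  [0,0,0,0,0,20,0.37],
  [0,0,0,0,0,10,0.37],
  [0,0,0,0,0,0,0.37],
  [0,0,0,0,0,0,0.37],
], newtons=60)

```text
time_s: 5.25
ee_pos: [0.4527, -0.2084, 0.1421]
eef_rot: [0.64, 0.768, 0.0, 0.001]
force: [0.2, 0.4, -0.8]
gripper_width: 0.0268
gripper_force: 0.0
```

```bash
python3 -c "
from h import *
s,c=snap('wrist','w3'); print(s['ee_pos'],s['eef_rot'],s['gripper_width'])"
```

```text
[ 0.45269394 -0.20836055  0.14209914] [6.40226024e-01 7.68186130e-01 4.53043123e-04 7.09114439e-04] 0.02684027706812655
```

View pics/w3.png

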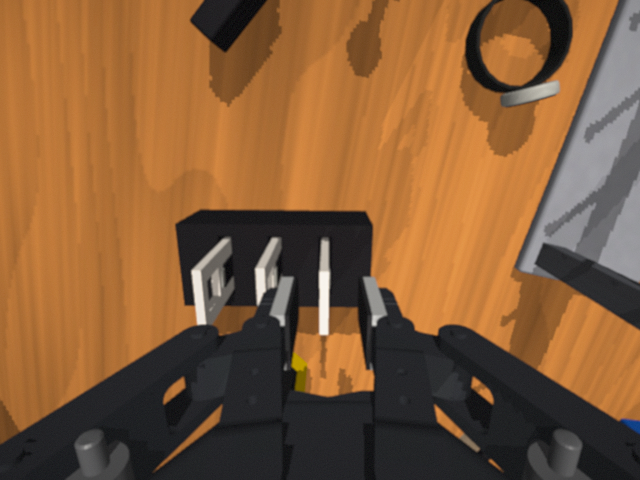

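w3 shows the fingers straddling card C, whose top edge runs (324,334)–(325,262).

Run:
```python
from h import *
c=load("w3"); Tw=np.array(c["pose"])@np.linalg.inv(np.array(c["mount"]))
for p in [(319.5,334),(328.5,334),(326,262),(200,323),(255,293),(240,258)]:
    x=plane(ray(c,p),.105); t=np.linalg.inv(Tw)@np.r_[x,1]; print(p,x.round(4),"tool mm",(t[:3]*1000).round(1))
```

```text
(319.5, 334) [ 0.4553 -0.2512  0.105 ] tool mm [-42.6  -5.2  37.1]
(328.5, 334) [ 0.4605 -0.2503  0.105 ] tool mm [-42.6   0.1  37.1]
(326, 262) [ 0.451  -0.2059  0.105 ] tool mm [ 2.8 -1.3 37.1]
(200, 323) [ 0.3851 -0.2568  0.105 ] tool mm [-35.4 -75.3  37. ]
(255, 293) [ 0.4145 -0.2317  0.105 ] tool mm [-16.1 -41.8  37. ]
(240, 258) [ 0.4038 -0.2121  0.105 ] tool mm [  5.1 -48.8  37. ]
```

>>> jog_arm([
  [0,0,0,-2.5,-2,0,0.37],
  [0,0,0,0,0,15,0.37],
  [0,0,0,0,0,20,0.37],
  [0,0,0,0,0,20,0.37],
  [0,0,0,0,0,15,0.37],
  [0,0,0,0,0,0,0.37],
  [0,0,0,0,0,0,1],
  [0,0,0,0,0,0,1],
  [0,0,0,0,0,0,1],
  [0,0,0,0,0,0,1],
], newtons=60)

```text
time_s: 6.55
ee_pos: [0.4508, -0.2113, 0.0719]
eef_rot: [0.64, 0.768, 0.0, 0.0]
force: [-1.1, 0.5, 2.7]
gripper_width: 0.0038
gripper_force: 58.7
```

>>> jog_arm([
  [0,0,0,0,0,0,1],
  [0,0,0,0,0,0,1],
  [0,0,0,0,0,-10,1],
  [0,0,0,0,0,-20,1],
  [0,0,0,0,0,-25,1],
  [0,0,0,0,0,-30,1],
  [0,0,0,0,0,-30,1],
  [0,0,0,0,0,-30,1],
  [0,0,0,0,0,-15,1],
  [0,0,0,0,0,0,1],
])

```text
time_s: 7.8
ee_pos: [0.4507, -0.2113, 0.232]
eef_rot: [0.641, 0.768, 0.001, 0.001]
force: [0.7, 0.3, -0.9]
gripper_width: 0.0039
gripper_force: 58.7
```

>>> jog_arm([
  [0,0,6.5,0,0,0,1],
  [0,0,6.4,0,0,0,1],
  [0,0,0,20,10,1,1],
  [0,0,0,34,17,2,1],
  [0,0,0,34,17,2,1],
  [0,0,0,34,17,2,1],
  [0,0,0,25,16,0,1],
  [0,0,0,20,10,0,1],
  [0,0,0,0,0,0,1],
  [0,0,0,0,0,0,1],
])

```text
time_s: 9.05
ee_pos: [0.544, -0.0501, 0.2242]
eef_rot: [0.723, 0.69, -0.001, 0.0]
force: [0.3, -0.2, -0.5]
gripper_width: 0.0037
gripper_force: 58.7
```

Run:
```python
from h import *
s,c=snap('wrist','w4'); print(s['ee_pos'],s['eef_rot'],s['gripper_width'])
d=snap('side','s4')[1]; snap('scene','c4')
a=cv2.resize(cv2.imread("pics/w4.png"),(400,300)); 
x=cv2.resize(cv2.imread("pics/s4.png")[140:290,300:500],(400,300),interpolation=cv2.INTER_CUBIC)
y=cv2.resize(cv2.imread("pics/c4.png")[180:330,230:430],(400,300),interpolation=cv2.INTER_CUBIC)
cv2.imwrite("pics/m4.png",np.vstack([np.hstack([a,x]),np.hstack([y,y*0])]))
```

```text
[ 0.54399463 -0.05008205  0.224192  ] [ 7.23495469e-01  6.90328839e-01 -6.21374894e-04  1.18737089e-04] 0.003747498249453305
```

View pics/m4.png

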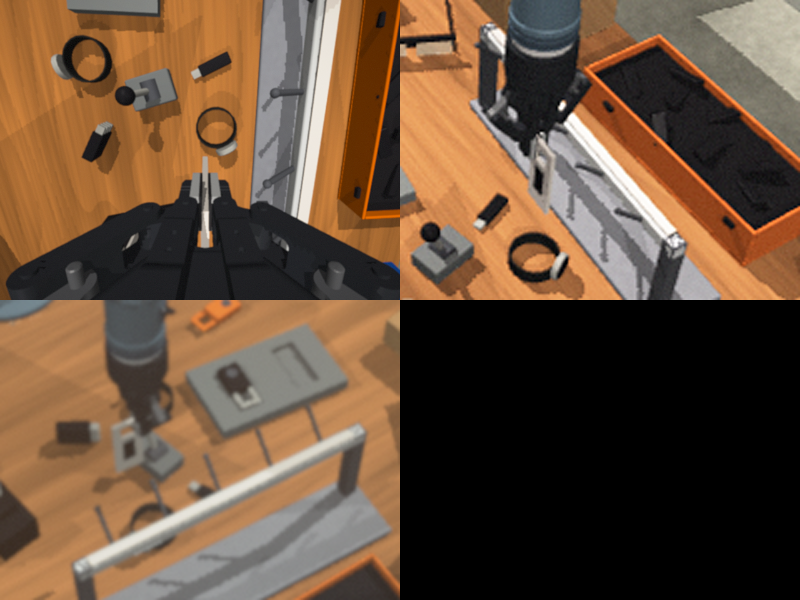

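The composite shows the card held upright in front of the pegs with its eye free. In w4 the peg balls are at about (440,149) and (426,296).

Run:
```python
from h import *
c=load("w4"); Tw=np.array(c["pose"])@np.linalg.inv(np.array(c["mount"]))
for n,p in [("b3",(440,149)),("b4",(426,296)),]:
    x=plane(ray(c,p),.189); t=np.linalg.inv(Tw)@np.r_[x,1]; print(n,x.round(4),"tool mm",(t[:3]*1000).round(1))
# bar top edges
for p in [(478,300),(500,60)]: print(plane(ray(c,p),.16).round(4))
a,b=load("s4"),load("c4")
S=lambda u,v:ray(a,(300+u/2,140+v/2)); C=lambda u,v:ray(b,(230+(u)/2,180+(v-300)/2))
for n,p,q in [("eye",(539,178),(127,444)),("cardbottom",(543,207),(121,471))]:
    u=S(p[0]-400,p[1]);x,e=tri(u,C(*q)); t=np.linalg.inv(Tw)@np.r_[x,1]; print(n,x.round(4),round(e,4),(t[:3]*1000).round(1))
```

```text
b3 [0.6027 0.0109 0.189 ] tool mm [63.7 55.8 35.1]
b4 [ 0.5983 -0.0698  0.189 ] tool mm [-17.1  55.2  35.2]
[ 0.6413 -0.0891  0.16  ]
[0.6431 0.0558 0.16  ]
eye [ 0.5434 -0.0717  0.2015] 0.002 [-21.6   0.5  22.7]
cardbottom [ 0.5469 -0.0837  0.156 ] 0.0075 [-33.4   4.5  68.2]
```

>>> jog_arm([
  [0,0,0,3,10,0,1],
  [0,0,0,0,16,0,1],
  [0,0,0,0,15,5,1],
  [0,0,0,0,0,15,1],
  [0,0,0,0,0,15,1],
  [0,0,0,0,0,0,1],
  [0,0,0,0,5,5,1],
  [0,0,0,0,6,6,1],
  [0,0,0,0,3,3,1],
  [0,0,0,0,0,0,1],
])

```text
time_s: 10.45
ee_pos: [0.5999, -0.0477, 0.175]
eef_rot: [0.723, 0.691, -0.0, -0.0]
force: [0.1, 0.7, 0.6]
gripper_width: 0.0039
gripper_force: 58.7
```

Run:
```python
from h import *
s,c=snap('wrist','w5'); print(s['ee_pos'],s['force'],s['gripper_width'])
snap('side','s5'); snap('scene','c5')
x=cv2.resize(cv2.imread("pics/s5.png")[180:280,340:473],(400,300),interpolation=cv2.INTER_CUBIC)
y=cv2.resize(cv2.imread("pics/c5.png")[220:320,250:383],(400,300),interpolation=cv2.INTER_CUBIC)
cv2.imwrite("pics/m5.png",np.hstack([x,y]))
```

```text
[ 0.59990918 -0.04772467  0.17502497] [0.063974   0.73098027 0.60474792] 0.0038755902342193587
```

View pics/m5.png

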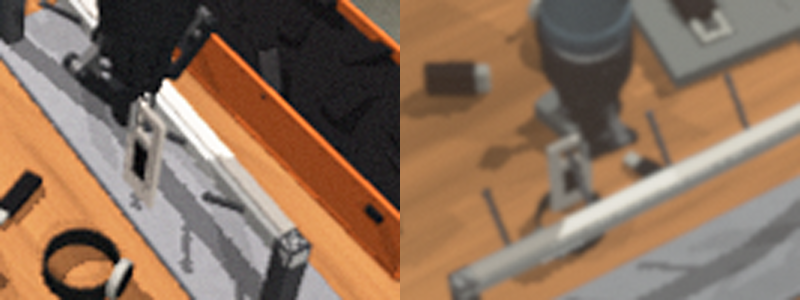

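The card's eye is at the peg tip with no contact force, so I continue down the rod, release it, and slip off sideways.

>>> jog_arm([
  [0,0,0,0,5,5,1],
  [0,0,0,0,5,5,1],
  [0,0,0,0,3,3,1],
  [0,0,0,0,0,2,1],
  [0,0,0,0,0,0,1],
  [0,0,0,0,0,0,0.65],
  [0,0,0,0,0,0,0.65],
  [0,0,0,0,0,0,0.65],
  [0,0,0,0,0,0,0.65],
  [0,0,0,0,0,0,0.65],
])

```text
time_s: 11.85
ee_pos: [0.6129, -0.0483, 0.1604]
eef_rot: [0.723, 0.691, 0.0, 0.0]
force: [0.5, -0.2, -0.5]
gripper_width: 0.015
gripper_force: 0.4
```

>>> jog_arm([
  [0,0,0,6,0,0,0.65],
  [0,0,0,10,0,0,0.65],
  [0,0,0,10,0,0,0.65],
  [0,0,0,0,-10,-10,0.65],
  [0,0,0,0,-20,-25,0.65],
  [0,0,0,0,-30,-25,0.65],
  [0,0,0,0,-40,0,0.65],
  [0,0,0,0,-20,0,0.65],
  [0,0,0,0,0,0,0.65],
  [0,0,0,0,0,0,0.65],
])

```text
time_s: 13.1
ee_pos: [0.4947, -0.017, 0.2209]
eef_rot: [0.723, 0.691, 0.001, 0.0]
force: [0.1, -0.1, -0.4]
gripper_width: 0.0149
gripper_force: 0.0
```

Run:
```python
from h import *
s,c=snap('wrist','w6'); print(s['ee_pos'],s['eef_rot'],s['gripper_width'])
snap('side','s6'); snap('scene','c6')
x=cv2.resize(cv2.imread("pics/s6.png")[140:260,320:480],(400,300),interpolation=cv2.INTER_CUBIC)
y=cv2.resize(cv2.imread("pics/c6.png")[200:320,250:410],(400,300),interpolation=cv2.INTER_CUBIC)
cv2.imwrite("pics/m6.png",np.hstack([x,y]))
```

```text
[ 0.49472269 -0.01701809  0.22088167] [7.22778083e-01 6.91079626e-01 7.68578852e-04 4.49790873e-04] 0.014909597929577648
```

View pics/m6.png

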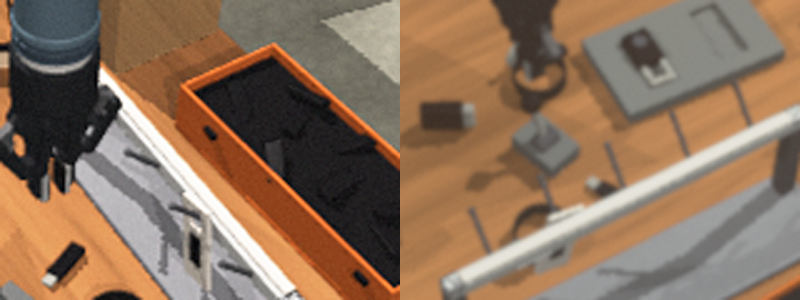

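Card C hangs on peg 4 (side crop about 195,230), clear of the gripper. Next I fetch card B.

>>> jog_arm([
  [0,0,-6.5,0,0,0,0.37],
  [0,0,-6.4,0,0,0,0.37],
  [0,0,0,-22,-14,0,0.37],
  [0,0,0,-40,-25,0,0.37],
  [0,0,0,-40,-25,0,0.37],
  [0,0,0,-40,-25,0,0.37],
  [0,0,0,-25,-16,0,0.37],
  [0,0,0,-15,-9,0,0.37],
  [0,0,0,0,0,0,0.37],
  [0,0,0,0,0,0,0.37],
])

```text
time_s: 14.5
ee_pos: [0.4144, -0.2164, 0.2202]
eef_rot: [0.641, 0.768, -0.0, -0.0]
force: [-0.2, 0.0, 0.2]
gripper_width: 0.0268
gripper_force: 0.0
```

Run:
```python
from h import *
s,c=snap('wrist','w7'); print(s['ee_pos'],R.from_quat(s['eef_rot']).as_matrix()[:,1],s['gripper_width'])
Tw=np.array(c["pose"])@np.linalg.inv(np.array(c["mount"])); g=c["img"].astype(int)
m=((g.min(2)>120)&(g.max(2)-g.min(2)<40)).astype(np.uint8); m[:150]=0;m[400:]=0
n,l,st,ce=cv2.connectedComponentsWithStats(m)
for i in range(1,n):
    if st[i,4]<60: continue
    ys,xs=np.where(l==i)
    for p in [(xs[ys>=ys.max()-1].mean(),ys.max()+.5),(xs[ys<=ys.min()+1].mean(),ys.min()-.5)]:
        print(st[i],(np.linalg.inv(Tw)@np.r_[plane(ray(c,p),.105),1]*1000)[:3].round(1))
```

```text
[ 0.41438775 -0.21637591  0.22018562] [ 9.83921801e-01  1.78599678e-01 -2.09887252e-04] 0.026803182017712833
[ 518  150   77   94 1858] [-11.2 154.3 115.2]
[ 518  150   77   94 1858] [ 61.1 180.1 115.2]
[ 581  150   59   97 3425] [-13.7 227.  115.1]
[ 581  150   59   97 3425] [ 61.4 221.1 115.2]
[564 188  14  31 121] [  9.1 182.9 115.1]
[564 188  14  31 121] [ 33.2 187.4 115.2]
[ 271  214   23  112 1065] [-83.6 -38.5 115.2]
[ 271  214   23  112 1065] [ 12.9 -29.2 115.2]
[325 214   9  64 442] [-39.9   0.2 115.2]
[325 214   9  64 442] [ 12.9   0.4 115.2]
[364 277  22  49 526] [-83.6  38.  115.2]
[364 277  22  49 526] [-39.1  33.1 115.2]
```

>>> jog_arm([
  [0,0,0,0,0,20,0.37],
  [0,0,0,0,0,35,0.37],
  [0,0,0,0,0,35,0.37],
  [0,0,0,0,0,30,0.37],
  [0,0,0,0,0,20,0.37],
  [0,0,0,0,0,8,0.37],
  [0,0,0,0,0,0,0.37],
  [0,0,0,0,0,0,1],
  [0,0,0,0,0,0,1],
  [0,0,0,0,0,0,1],
])

```text
time_s: 15.8
ee_pos: [0.4154, -0.2167, 0.0732]
eef_rot: [0.641, 0.768, 0.001, 0.001]
force: [-0.2, 0.7, 5.0]
gripper_width: 0.0041
gripper_force: 59.0
```

>>> jog_arm([
  [0,0,0,0,0,0,1],
  [0,0,0,0,0,0,1],
  [0,0,0,0,0,-10,1],
  [0,0,0,0,0,-20,1],
  [0,0,0,0,0,-25,1],
  [0,0,0,0,0,-30,1],
  [0,0,0,0,0,-30,1],
  [0,0,0,0,0,-30,1],
  [0,0,0,0,0,-15,1],
  [0,0,0,0,0,0,1],
])

```text
time_s: 17.05
ee_pos: [0.4151, -0.2165, 0.233]
eef_rot: [0.64, 0.768, 0.001, 0.001]
force: [-0.7, 0.6, -1.4]
gripper_width: 0.0035
gripper_force: 58.6
```

>>> jog_arm([
  [0,0,6.5,0,0,0,1],
  [0,0,6.4,0,0,0,1],
  [0,0,0,25,12,0,1],
  [0,0,0,45,21,2,1],
  [0,0,0,45,22,2,1],
  [0,0,0,45,22,2,1],
  [0,0,0,45,22,2,1],
  [0,0,0,35,16,0,1],
  [0,0,0,15,7,0,1],
  [0,0,0,0,0,0,1],
])

```text
time_s: 18.3
ee_pos: [0.5472, 0.033, 0.223]
eef_rot: [0.722, 0.692, -0.001, -0.0]
force: [-0.1, -0.4, -0.5]
gripper_width: 0.0038
gripper_force: 58.6
```

```bash
cat > chk.py <<'E'
from h import *
import sys
s,c=snap('wrist',sys.argv[1]); r=load("w4")
Tw=np.array(c["pose"])@np.linalg.inv(np.array(c["mount"])); Ti=np.linalg.inv(Tw)
print(s['ee_pos'].round(4),R.from_quat(s['eef_rot']).as_matrix()[:,1].round(4),s['gripper_width'])
# card in hand vs reference
for n,k in (("ref",r),("now",c)):
    g=k["img"].astype(int)[240:400,300:360]; m=(g.min(2)>120)&(g.max(2)-g.min(2)<50); ys,xs=np.where(m); print(n,m.sum(),xs.mean()+300,ys.min()+240,ys.max()+240)
# peg ball: dark blob near the prediction
g=c["img"]; k=int(sys.argv[2])
tip=np.array([.5985+.0035*k,-.0693+.0799*k,.189]); u=proj(c,tip).round().astype(int); print("pred px",u,"pred tool",(Ti@np.r_[tip,1]*1000)[:3].round(1))
cv2.imwrite(f"pics/{sys.argv[1]}c.png",cv2.resize(g[u[1]-40:u[1]+40,u[0]-40:u[0]+40,::-1],(400,400),interpolation=cv2.INTER_NEAREST))
w=g[u[1]-16:u[1]+17,u[0]-16:u[0]+17].astype(int).sum(2); m=(w<230).astype(np.uint8)
n,l,st,ce=cv2.connectedComponentsWithStats(m)
for i in range(1,n):
    if st[i,4]>25:
        ys,xs=np.where(l==i); dt=cv2.distanceTransform((l==i).astype(np.uint8),cv2.DIST_L2,5); q=np.unravel_index(dt.argmax(),dt.shape)
        p=(u[0]-16+q[1],u[1]-16+q[0]); x=plane(ray(c,p),.189); print("blob",st[i],p,dt.max(),x.round(4),(Ti@np.r_[x,1]*1000)[:3].round(1))
E
python3 chk.py w8 1
```

```text
[0.5472 0.033  0.223 ] [ 0.9991 -0.0433 -0.0023] 0.0038037460988501223
ref 2240 328.97589285714287 240 395
now 2143 328.1329911339244 249 395
pred px [427 302] pred tool [-19.9  55.8  33.9]
blob [ 11   0  22  20 126] (np.int64(443), np.int64(288)) 2.8 [0.6104 0.0186 0.189 ] [-11.6  63.9  33.9]
```

>>> jog_arm([
  [0,0,0,0,12,0,1],
  [0,0,0,0,16,0,1],
  [0,0,0,0,14,4,1],
  [0,0,0,0,0,15,1],
  [0,0,0,0,0,14,1],
  [0,0,0,0,0,0,1],
  [0,0,0,0,5,5,1],
  [0,0,0,0,6,6,1],
  [0,0,0,0,3,3,1],
  [0,0,0,0,0,0,1],
])

```text
time_s: 19.6
ee_pos: [0.6039, 0.0302, 0.177]
eef_rot: [0.723, 0.691, -0.0, 0.0]
force: [-0.0, 0.2, -1.1]
gripper_width: 0.0039
gripper_force: 58.6
```

>>> jog_arm([
  [0,0,0,0,5,5,1],
  [0,0,0,0,5,5,1],
  [0,0,0,0,3,3,1],
  [0,0,0,0,0,2,1],
  [0,0,0,0,0,0,1],
  [0,0,0,0,0,0,1],
  [0,0,0,0,0,0,1],
  [0,0,0,0,0,0,1],
  [0,0,0,0,0,0,1],
  [0,0,0,0,0,0,1],
])

```text
time_s: 20.85
ee_pos: [0.6167, 0.0298, 0.1623]
eef_rot: [0.723, 0.691, 0.0, 0.0]
force: [-0.2, 0.9, -1.1]
gripper_width: 0.0039
gripper_force: 58.6
```

Run:
```python
from h import *
snap('side','s9'); snap('scene','c9')
x=cv2.resize(cv2.imread("pics/s9.png")[140:260,320:480],(400,300),interpolation=cv2.INTER_CUBIC)
y=cv2.resize(cv2.imread("pics/c9.png")[200:320,250:410],(400,300),interpolation=cv2.INTER_CUBIC)
cv2.imwrite("pics/m9.png",np.hstack([x,y]))
```

```text
(no output)
```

View pics/m9.png

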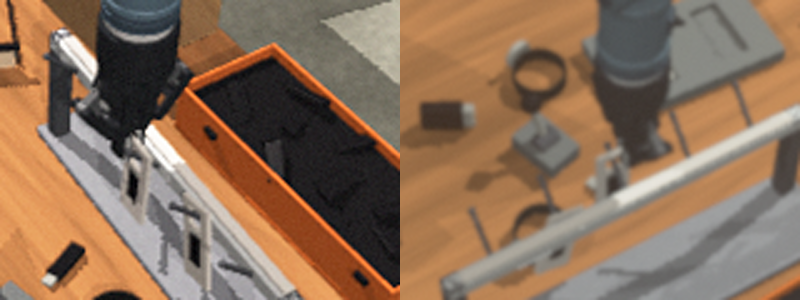

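Card B is on peg 3 and card C still hangs on peg 4. I release B.

>>> jog_arm([
  [0,0,0,0,0,0,0.65],
  [0,0,0,0,0,0,0.65],
  [0,0,0,0,0,0,0.65],
  [0,0,0,0,0,0,0.65],
  [0,0,0,6,0,0,0.65],
  [0,0,0,10,0,0,0.65],
  [0,0,0,10,0,0,0.65],
  [0,0,0,0,-10,-10,0.65],
  [0,0,0,0,-20,-25,0.65],
  [0,0,0,0,-20,-25,0.65],
])

```text
time_s: 22.2
ee_pos: [0.5668, 0.0574, 0.2232]
eef_rot: [0.723, 0.691, -0.0, -0.0]
force: [-0.5, 0.7, 1.3]
gripper_width: 0.0151
gripper_force: 0.0
```

>>> jog_arm([
  [0,0,-6.5,0,0,0,0.37],
  [0,0,-6.4,0,0,0,0.37],
  [0,0,0,-20,-20,0,0.37],
  [0,0,0,-38,-37,0,0.37],
  [0,0,0,-42,-40,0,0.37],
  [0,0,0,-42,-40,0,0.37],
  [0,0,0,-42,-40,0,0.37],
  [0,0,0,-38,-37,0,0.37],
  [0,0,0,-21,-21,0,0.37],
  [0,0,0,0,0,0,0.37],
])

```text
time_s: 23.45
ee_pos: [0.3782, -0.2254, 0.2224]
eef_rot: [0.643, 0.766, 0.001, -0.0]
force: [1.0, 0.8, -0.1]
gripper_width: 0.0269
gripper_force: 0.0
```

Run:
```python
from h import *
s,c=snap('wrist','w10'); print(s['ee_pos'],R.from_quat(s['eef_rot']).as_matrix()[:,1],s['gripper_width'])
Tw=np.array(c["pose"])@np.linalg.inv(np.array(c["mount"])); g=c["img"].astype(int)
m=((g.min(2)>120)&(g.max(2)-g.min(2)<40)).astype(np.uint8); m[:150]=0;m[400:]=0; m[:,:250]=0; m[:,400:]=0
n,l,st,ce=cv2.connectedComponentsWithStats(m)
for i in range(1,n):
    if st[i,4]<60: continue
    ys,xs=np.where(l==i)
    for p in [(xs[ys>=ys.max()-1].mean(),ys.max()+.5),(xs[ys<=ys.min()+1].mean(),ys.min()-.5)]:
        print(st[i],(np.linalg.inv(Tw)@np.r_[plane(ray(c,p),.105),1]*1000)[:3].round(1))
```

```text
[ 0.37818767 -0.2254251   0.22237381] [0.98493889 0.17289763 0.00133797] 0.026883710184038092
[327 212   8  64 446] [-39.1   1.4 117.3]
[327 212   8  64 446] [ 13.9   1.3 117.4]
[271 277  22  49 527] [-84.8 -38.8 117.2]
[271 277  22  49 527] [-39.9 -33.5 117.3]
[364 277  22  49 531] [-84.9  38.7 117.3]
[364 277  22  49 531] [-40.   33.  117.3]
```

>>> jog_arm([
  [0,0,0,1,1,20,0.37],
  [0,0,0,0,0,35,0.37],
  [0,0,0,0,0,35,0.37],
  [0,0,0,0,0,32,0.37],
  [0,0,0,0,0,20,0.37],
  [0,0,0,0,0,8,0.37],
  [0,0,0,0,0,0,0.37],
  [0,0,0,0,0,0,1],
  [0,0,0,0,0,0,1],
  [0,0,0,0,0,0,1],
])

```text
time_s: 24.75
ee_pos: [0.3819, -0.2222, 0.0731]
eef_rot: [0.641, 0.768, 0.001, 0.001]
force: [-0.9, 1.7, 5.7]
gripper_width: 0.0037
gripper_force: 58.9
```

>>> jog_arm([
  [0,0,0,0,0,0,1],
  [0,0,0,0,0,0,1],
  [0,0,0,0,0,-10,1],
  [0,0,0,0,0,-20,1],
  [0,0,0,0,0,-25,1],
  [0,0,0,0,0,-30,1],
  [0,0,0,0,0,-30,1],
  [0,0,0,0,0,-30,1],
  [0,0,0,0,0,-15,1],
  [0,0,0,0,0,0,1],
])

```text
time_s: 26.0
ee_pos: [0.382, -0.2225, 0.2334]
eef_rot: [0.641, 0.768, 0.002, 0.001]
force: [0.0, -0.4, -1.1]
gripper_width: 0.004
gripper_force: 58.5
```

>>> jog_arm([
  [0,0,6.5,0,0,0,1],
  [0,0,6.4,0,0,0,1],
  [0,0,0,30,13,0,1],
  [0,0,0,50,23,2,1],
  [0,0,0,53,24,2,1],
  [0,0,0,53,24,2,1],
  [0,0,0,53,24,2,1],
  [0,0,0,50,22,0,1],
  [0,0,0,38,17,0,1],
  [0,0,0,17,7,0,1],
])

```text
time_s: 27.25
ee_pos: [0.5501, 0.1173, 0.2226]
eef_rot: [0.721, 0.692, -0.001, -0.0]
force: [-0.8, -0.0, 0.0]
gripper_width: 0.0037
gripper_force: 58.6
```

>>> jog_arm([
  [0,0,0,0,0,0,1],
  [0,0,0,0,0,0,1],
  [0,0,0,0,0,0,1],
  [0,0,0,0,0,0,1],
  [0,0,0,0,0,0,1],
  [0,0,0,0,0,0,1],
  [0,0,0,0,0,0,1],
  [0,0,0,0,0,0,1],
  [0,0,0,0,0,0,1],
  [0,0,0,0,0,0,1],
])

```text
time_s: 28.5
ee_pos: [0.5504, 0.1146, 0.2242]
eef_rot: [0.723, 0.691, -0.0, 0.0]
force: [-0.5, 0.9, -0.0]
gripper_width: 0.0039
gripper_force: 58.5
```

```bash
python3 chk.py w11 2; python3 -c "
from h import *
x,y,z=[cv2.resize(cv2.imread(p)[a:b,c:d],(400,300),interpolation=cv2.INTER_CUBIC) for p,a,b,c,d in []] if 0 else (0,0,0)"
```

```text
[0.5504 0.1146 0.2242] [ 9.99e-01 -4.47e-02 -1.00e-04] 0.003917766536393761
ref 2240 328.97589285714287 240 395
now 2122 327.41376060320454 251 395
pred px [427 303] pred tool [-21.7  56.2  35.2]
blob [ 11   0  22  21 146] (np.int64(443), np.int64(289)) 2.8 [0.6141 0.0989 0.189 ] [-12.8  64.4  35.2]
```

>>> jog_arm([
  [0,0,0,0,12,0,1],
  [0,0,0,0,16,0,1],
  [0,0,0,0,14,5,1],
  [0,0,0,0,0,15,1],
  [0,0,0,0,0,14,1],
  [0,0,0,0,0,0,1],
  [0,0,0,0,5,5,1],
  [0,0,0,0,6,6,1],
  [0,0,0,0,3,3,1],
  [0,0,0,0,0,0,1],
])

```text
time_s: 29.8
ee_pos: [0.6065, 0.112, 0.176]
eef_rot: [0.723, 0.691, -0.0, 0.0]
force: [-0.3, -0.6, -0.9]
gripper_width: 0.0036
gripper_force: 58.6
```

>>> jog_arm([
  [0,0,0,0,5,5,1],
  [0,0,0,0,5,5,1],
  [0,0,0,0,3,3,1],
  [0,0,0,0,0,2,1],
  [0,0,0,0,0,0,1],
  [0,0,0,0,0,0,1],
  [0,0,0,0,0,0,1],
  [0,0,0,0,0,0,1],
  [0,0,0,0,0,0,1],
  [0,0,0,0,0,0,1],
])

```text
time_s: 31.05
ee_pos: [0.6193, 0.1115, 0.1613]
eef_rot: [0.723, 0.691, -0.0, -0.0]
force: [0.6, -0.4, 0.3]
gripper_width: 0.0037
gripper_force: 58.6
```

Run:
```python
from h import *
snap('side','s12'); snap('scene','c12')
x=cv2.resize(cv2.imread("pics/s12.png")[110:260,280:480],(400,300),interpolation=cv2.INTER_CUBIC)
y=cv2.resize(cv2.imread("pics/c12.png")[170:320,250:450],(400,300),interpolation=cv2.INTER_CUBIC)
cv2.imwrite("pics/m12.png",np.hstack([x,y]))
```

```text
(no output)
```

View pics/m12.png

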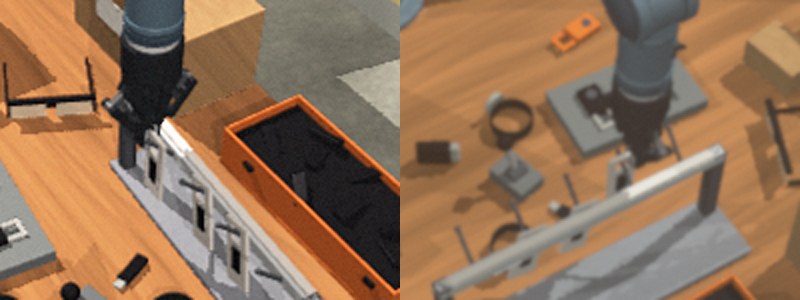

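Three cards are now on pegs 2, 3 and 4, and the fob is still in the tray. I release the last card.

>>> jog_arm([
  [0,0,0,0,0,0,0.65],
  [0,0,0,0,0,0,0.65],
  [0,0,0,0,0,0,0.65],
  [0,0,0,0,0,0,0.65],
  [0,0,0,6,0,0,0.65],
  [0,0,0,10,0,0,0.65],
  [0,0,0,6,0,0,0.65],
  [0,0,0,0,-10,-10,0.65],
  [0,0,0,0,-20,-25,0.65],
  [0,0,0,0,-20,-25,0.65],
])

```text
time_s: 32.4
ee_pos: [0.5693, 0.1352, 0.2222]
eef_rot: [0.723, 0.691, -0.0, -0.0]
force: [-0.1, 0.7, 0.6]
gripper_width: 0.0148
gripper_force: 0.0
```

>>> jog_arm([
  [0,0,0,5,-20,0,0],
  [0,0,0,9,-32,0,-1],
  [0,0,0,10,-36,0,-1],
  [0,0,0,10,-36,0,-1],
  [0,0,0,9,-32,0,-1],
  [0,0,0,5,-15,0,-1],
  [0,0,9,0,0,0,-1],
  [0,0,9,0,0,0,-1],
  [0,0,9,0,0,0,-1],
  [0,0,9,0,0,0,-1],
])

```text
time_s: 33.65
ee_pos: [0.4014, 0.1907, 0.2217]
eef_rot: [0.902, 0.431, 0.0, -0.0]
force: [0.4, 0.2, -0.5]
gripper_width: 0.0853
gripper_force: 0.0
```

>>> jog_arm([
  [0,0,9,0,0,0,-1],
  [0,0,9,0,0,0,-1],
  [0,0,9,0,0,0,-1],
  [0,0,9,0,0,0,-1],
  [0,0,9,0,0,0,-1],
  [0,0,9,0,0,0,-1],
  [0,0,3,0,0,0,-1],
  [0,0,0,0,0,0,-1],
  [0,0,0,0,0,0,-1],
  [0,0,0,0,0,0,-1],
])

```text
time_s: 34.9
ee_pos: [0.4016, 0.1912, 0.2214]
eef_rot: [0.999, -0.048, -0.0, -0.0]
force: [0.6, 0.3, -0.7]
gripper_width: 0.0857
gripper_force: 0.0
```

Run:
```python
from h import *
s,c=snap('wrist','w13'); print(s['ee_pos'],s['joint_pos'].round(2),R.from_quat(s['eef_rot']).as_matrix().round(3).tolist(),s['gripper_width'])
for p in [(.3881,.2117,.03),(.4376,.2068,.03),(.4341,.1717,.03),(.3859,.1762,.03),(.468,.185,.024)]: print(proj(c,p).round())
snap('scene','c13'); snap('side','s13')
x=cv2.resize(cv2.imread("pics/s13.png")[110:260,280:480],(400,300),interpolation=cv2.INTER_CUBIC)
y=cv2.resize(cv2.imread("pics/c13.png")[170:320,250:450],(400,300),interpolation=cv2.INTER_CUBIC)
cv2.imwrite("pics/m13.png",np.vstack([np.hstack([x,y]),np.hstack([cv2.resize(cv2.imread("pics/w13.png"),(400,300)),x*0])]))
```

```text
[0.40157857 0.19124942 0.22135752] [-1.11 -0.03  0.58  2.1   0.02  1.06 -2.21] [[0.995, -0.097, 0.0], [-0.097, -0.995, 0.0], [-0.0, -0.0, -1.0]] 0.08567173008715609
[309. 224.]
[308. 174.]
[345. 174.]
[345. 223.]
[328. 139.]
```

View pics/m13.png

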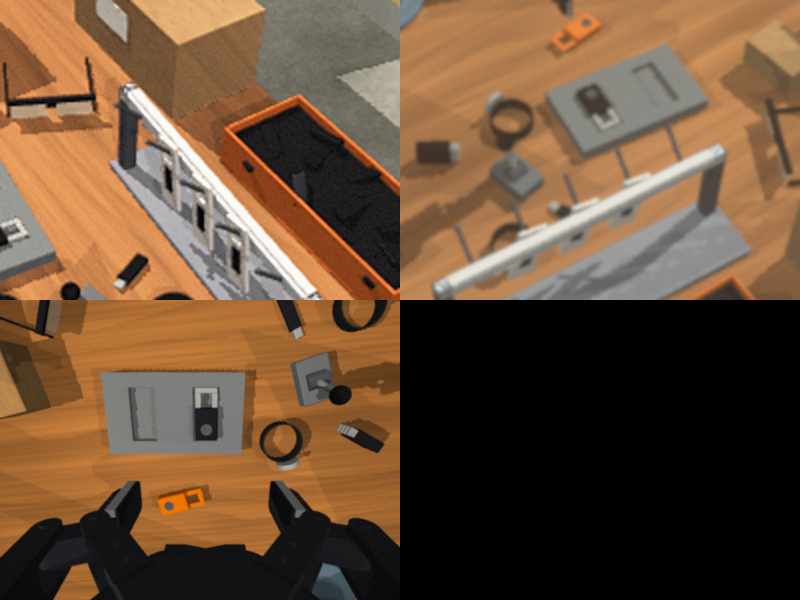

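Cards hang freely on pegs 2–4, and the fob still lies in the tray (w13 body about 310–349 × 171–224). I now locate it precisely.

Run:
```python
from h import *
c=load("w13"); Ti=np.linalg.inv(np.array(c["pose"])@np.linalg.inv(np.array(c["mount"])))
g=c["img"].astype(int); m=(g.sum(2)<170).astype(np.uint8); m[:150]=0;m[240:]=0;m[:,:290]=0;m[:,370:]=0
n,l,st,ce=cv2.connectedComponentsWithStats(m); i=1+st[1:,4].argmax(); print(st[i])
k=np.argwhere(l==i)[:,::-1].astype(np.float32); r=cv2.minAreaRect(k); print(r)
for p in cv2.boxPoints(r): print((Ti@np.r_[plane(ray(c,p),.03),1]*1000)[:3].round(1))
m=((g.min(2)>125)&(g.max(2)-g.min(2)<40)).astype(np.uint8); m[:110]=0;m[200:]=0;m[:,:290]=0;m[:,370:]=0
k=np.argwhere(m)[:,::-1].astype(np.float32); r=cv2.minAreaRect(k)
for p in cv2.boxPoints(r): print("eye",(Ti@np.r_[plane(ray(c,p),.024),1]*1000)[:3].round(1))
```

```text
[ 311  171   38   54 1625]
((329.5, 197.5), (53.0, 37.0), 90.0)
[ 36.8 -16.5 191.4]
[ 36.8  19.  191.4]
[-15.6  19.8 191.4]
[-15.6 -17.2 191.4]
eye [ 86.3 -35.8 197.4]
eye [ 86.3  38.2 197.3]
eye [  9.6  40.7 197.3]
eye [  9.6 -38.  197.4]
```

>>> jog_arm([
  [0,0,0,10.6,1.3,0,-0.4],
  [0,0,0,0,0,20,-0.4],
  [0,0,0,0,0,35,-0.4],
  [0,0,0,0,0,40,-0.4],
  [0,0,0,0,0,40,-0.4],
  [0,0,0,0,0,25,-0.4],
  [0,0,0,0,0,15,-0.4],
  [0,0,0,0,0,8,-0.4],
  [0,0,0,0,0,0,-0.4],
  [0,0,0,0,0,0,-0.4],
])

```text
time_s: 36.3
ee_pos: [0.413, 0.1895, 0.0391]
eef_rot: [0.999, -0.049, 0.001, -0.001]
force: [-0.5, 0.6, 0.3]
gripper_width: 0.0594
gripper_force: 0.0
```

Run:
```python
from h import *
s,c=snap('wrist','w14'); print(s['ee_pos'],s['force'],s['gripper_width'])
Ti=np.linalg.inv(np.array(c["pose"])@np.linalg.inv(np.array(c["mount"])))
print(Ti@[0,0,0.03,1])
g=c["img"].astype(int)
for pt in [(-26,0),(26,0),(0,-18),(0,18)]: print(pt,proj(c,(np.linalg.inv(Ti)@np.r_[np.array([pt[0],pt[1],0])/1000,1])[:3]+[0,0,.03-s['ee_pos'][2]]))
m=(g.sum(2)<170).astype(np.uint8)
row=[int(proj(c,(np.linalg.inv(Ti)@np.r_[.015,0,0,1])[:3]+[0,0,.03-s['ee_pos'][2]])[1])]
print(row,np.where(np.diff(m[row[0]].astype(int)))[0])
```

```text
[0.41297276 0.18952732 0.03912127] [-0.51937623  0.64065589  0.27387459] 0.05943673904974886
[-0.39263497  0.22873663  0.00822414  1.        ]
(-26, 0) [328.61780654 334.35578519]
(26, 0) [328.69539592 234.17121401]
(0, -18) [290.97610234 286.49403375]
(0, 18) [366.33056697 286.48955903]
[256] [292 367]
```

>>> jog_arm([
  [0,0,0,0,0,10,-0.4],
  [0,0,0,0,0,9,-0.4],
  [0,0,0,0,0,0,-0.4],
  [0,0,0,0,0,0,1],
  [0,0,0,0,0,0,1],
  [0,0,0,0,0,0,1],
  [0,0,0,0,0,0,1],
  [0,0,0,0,0,0,1],
  [0,0,0,0,0,0,1],
  [0,0,0,0,0,0,1],
], newtons=60)

```text
time_s: 37.6
ee_pos: [0.4121, 0.189, 0.0196]
eef_rot: [0.999, -0.049, -0.0, -0.0]
force: [-2.4, -0.7, 5.6]
gripper_width: 0.0346
gripper_force: 60.3
```

>>> jog_arm([
  [0,0,0,0,0,-8,1],
  [0,0,0,0,0,-20,1],
  [0,0,0,0,0,-30,1],
  [0,0,0,0,0,-35,1],
  [0,0,0,0,0,-35,1],
  [0,0,0,0,0,-35,1],
  [0,0,0,0,0,-25,1],
  [0,0,0,0,0,-12,1],
  [0,0,0,0,0,0,1],
  [0,0,0,0,0,0,1],
], newtons=80)

```text
time_s: 38.85
ee_pos: [0.4112, 0.1885, 0.218]
eef_rot: [0.999, -0.049, -0.001, 0.001]
force: [-0.2, -0.4, -1.2]
gripper_width: 0.0337
gripper_force: 80.1
```

>>> jog_arm([
  [0,0,-3.1,0,0,0,1],
  [0,0,0,20,2,0,1],
  [0,0,0,40,4,0,1],
  [0,0,0,40,3,0,1],
  [0,0,0,20,1,0,1],
  [0,5,0,0,0,0,1],
  [0,8,0,0,0,0,1],
  [0,8,0,0,0,0,1],
  [0,8,0,0,0,0,1],
  [0,8,0,0,0,0,1],
])

```text
time_s: 40.1
ee_pos: [0.5299, 0.174, 0.2173]
eef_rot: [0.958, -0.019, 0.285, 0.01]
force: [0.9, 0.0, -0.1]
gripper_width: 0.0339
gripper_force: 80.1
```

>>> jog_arm([
  [0,5,0,0,0,0,1],
  [0,3,0,0,0,0,1],
  [0,0,0,0,0,0,1],
  [0,0,0,0,0,0,1],
  [0,0,0,0,0,0,1],
  [0,0,0,0,0,0,1],
  [0,0,0,0,0,0,1],
  [0,0,0,0,0,0,1],
  [0,0,0,0,0,0,1],
  [0,0,0,0,0,0,1],
])

```text
time_s: 41.35
ee_pos: [0.5358, 0.1662, 0.2248]
eef_rot: [0.95, -0.022, 0.313, 0.011]
force: [0.6, 0.5, -0.4]
gripper_width: 0.0337
gripper_force: 80.1
```

Run:
```python
from h import *
s,c=snap('wrist','w15'); print(s['ee_pos'],s['joint_pos'].round(2),s['gripper_width']); print(R.from_quat(s['eef_rot']).as_matrix().round(3))
T=np.array(c["pose"])@np.linalg.inv(np.array(c["mount"])); Ti=np.linalg.inv(T)
print("eye exp px",proj(c,(T@[.037,0,-.0014,1])[:3]))
tip=[.609,.171,.189]; print("tip tool",(Ti@np.r_[tip,1])[:3]*1000,"px",proj(c,tip))
snap('side','s15'); snap('scene','c15')
```

```text
[0.53583734 0.16620663 0.22484165] [-0.52 -0.03 -0.06  2.26  0.79  0.52 -2.82] 0.033702884381492736
[[ 0.803 -0.049  0.593]
 [-0.035 -0.999 -0.035]
 [ 0.594  0.007 -0.804]]
eye exp px [328.8247451  214.95701111]
tip tool [37.3122003  -8.64782396 72.06517463] px [314.64657273 188.40310207]
```

Tilt stopped at 36° because joint 7 is near its limit, but that is close enough to the rod's slope. I approach in line with the rod.

>>> jog_arm([
  [0,0,0,-1,-4,0,1],
  [0,0,0,-1.5,-4.6,0,1],
  [0,0,0,0,0,10,1],
  [0,0,0,0,0,14,1],
  [0,0,0,0,0,14,1],
  [0,0,0,0,0,10,1],
  [0,0,0,0,0,5,1],
  [0,0,0,0,0,0,1],
  [0,0,0,0,0,0,1],
  [0,0,0,0,0,0,1],
])

```text
time_s: 42.75
ee_pos: [0.5635, 0.1706, 0.1878]
eef_rot: [0.951, -0.021, 0.308, 0.01]
force: [0.5, 0.4, -0.5]
gripper_width: 0.0339
gripper_force: 80.1
```

```bash
cat > p1.py <<'E'
from h import *
import sys
n=sys.argv[1]
s,c=snap('wrist','w'+n); print(s['ee_pos'],s['joint_pos'].round(2),s['gripper_width'],s['force'].round(1)); M=R.from_quat(s['eef_rot']).as_matrix();print(M.round(3))
T=np.array(c["pose"])@np.linalg.inv(np.array(c["mount"])); Ti=np.linalg.inv(T)
print("eye exp px",proj(c,(T@[.037,0,-.0014,1])[:3]))
tip=[.609,.171,.189]; print("tip tool",(Ti@np.r_[tip,1])[:3]*1000,"px",proj(c,tip)); print("rod down in tool",M.T@[.706,-.031,-.707])
a,_=snap('side','s'+n)[1],0; b=snap('scene','c'+n)[1]
e=(T@[.037,0,-.0014,1])[:3]
o=[cv2.resize(c["img"][100:340,170:490,::-1],(400,300))]
for k in (a,b):
    u=proj(k,e).astype(int); o.append(cv2.resize(k["img"][u[1]-30:u[1]+30,u[0]-40:u[0]+40,::-1],(400,300),interpolation=cv2.INTER_CUBIC))
cv2.imwrite(f"pics/m{n}.png",np.vstack([np.hstack(o[:2]),np.hstack([o[2],o[2]*0])]))
E
python3 p1.py 16
```

```text
[0.56345048 0.17064228 0.18776267] [-1.1   0.07  0.58  2.25  0.82  0.41 -2.84] 0.03394364929900377 [ 0.5  0.4 -0.5]
[[ 0.809 -0.047  0.586]
 [-0.035 -0.999 -0.031]
 [ 0.587  0.005 -0.81 ]]
eye exp px [328.82286864 214.96766788]
tip tool [37.55748359 -2.47900026 25.68477906] px [323.657526   201.72938979]
rod down in tool [ 0.15717287 -0.00553645  0.98717376]
```

View pics/m16.png

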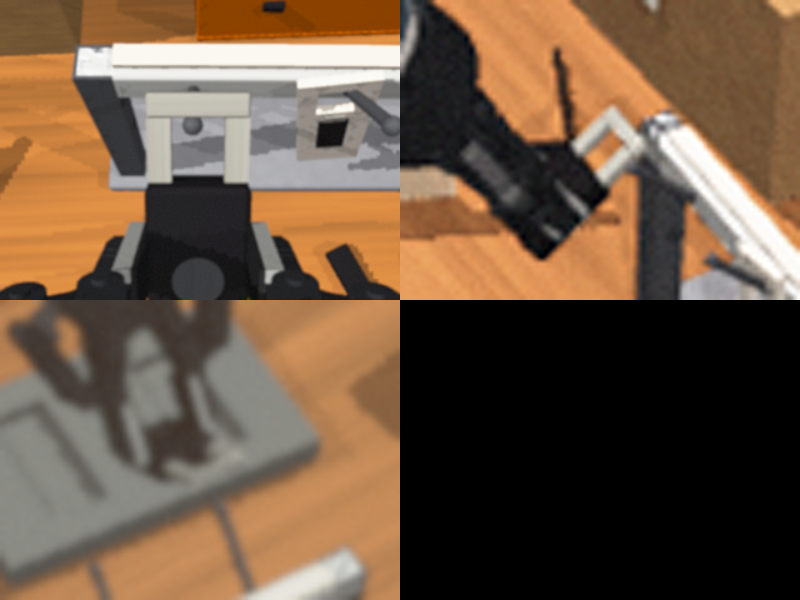

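In the wrist view, peg 1's ball is visible inside the fob's eye (192,125), about 2 mm left of the hole's centre. A −4° roll corrects that and also relieves joint 7. Then I slide down the rod.

>>> jog_arm([
  [0,0,-2,0,0,0,1],
  [0,0,-2,-2,0,0,1],
  [0,0,0,-1.7,0,0,1],
  [0,0,0,0.8,0,5,1],
  [0,0,0,0.8,0,5,1],
  [0,0,0,0.8,0,5,1],
  [0,0,0,0.8,0,5,1],
  [0,0,0,0,0,0,1],
  [0,0,0,0,0,0,1],
  [0,0,0,0,0,0,1],
])

```text
time_s: 44.15
ee_pos: [0.5745, 0.1708, 0.1712]
eef_rot: [0.951, 0.012, 0.308, 0.02]
force: [-0.6, -0.2, -0.3]
gripper_width: 0.0335
gripper_force: 80.1
```

```bash
python3 p1.py 17
```

```text
[0.574515   0.17078216 0.17118055] [-1.09  0.13  0.59  2.24  0.81  0.35 -2.78] 0.0335303143037654 [-0.6 -0.2 -0.3]
[[ 0.81   0.011  0.586]
 [ 0.036 -0.999 -0.031]
 [ 0.585  0.046 -0.81 ]]
eye exp px [328.93089256 215.0372056 ]
tip tool [38.37204118  0.98723065  5.77988276] px [331.13680623 208.34620049]
rod down in tool [0.157134   0.00606193 0.98717686]
```

>>> jog_arm([
  [0,0,0,0.6,0.5,4,1],
  [0,0,0,0.8,0.5,5,1],
  [0,0,0,0.8,0,5,1],
  [0,0,0,0.8,0,5,1],
  [0,0,0,0.8,0,5,1],
  [0,0,0,0.6,0,4,1],
  [0,0,0,0,0,0,1],
  [0,0,0,0,0,0,1],
  [0,0,0,0,0,0,1],
  [0,0,0,0,0,0,1],
])

```text
time_s: 45.55
ee_pos: [0.5945, 0.1691, 0.1512]
eef_rot: [0.951, 0.012, 0.308, 0.02]
force: [-0.2, 0.6, -1.3]
gripper_width: 0.0333
gripper_force: 80.1
```

```bash
python3 p1.py 18
python3 - <<'E'
from h import *
# eye mask in wrist image: still where expected?
for n in ("w16","w17","w18"):
    g=load(n)["img"].astype(int)[165:250,280:380]; m=(g.min(2)>140)&(g.max(2)-g.min(2)<45); ys,xs=np.where(m); print(n,m.sum(),np.percentile(xs,[2,98])+280,np.percentile(ys,[2,98])+165)
E
```

```text
[0.59447762 0.16913206 0.15116644] [-1.05  0.21  0.59  2.22  0.79  0.28 -2.77] 0.033291685139482524 [-0.2  0.6 -1.3]
[[ 0.81   0.011  0.586]
 [ 0.036 -0.999 -0.031]
 [ 0.585  0.046 -0.81 ]]
eye exp px [328.93100907 215.0372394 ]
tip tool [ 33.97143802   0.0447374  -22.17445142] px [329.22107827 235.84713501]
rod down in tool [0.15708882 0.00619946 0.9871832 ]
w16 5422 [283. 377.] [174. 245.]
w17 5311 [282. 377.] [166. 245.]
w18 5752 [282. 377.] [166. 244.]
```

The rod is through the eye by about 21 mm with no contact force. I lower the fob slightly, release it, and retreat along the tool axis.

>>> jog_arm([
  [0,0,0,-2,0,0,1],
  [0,0,0,-2,0,0,1],
  [0,0,0,0,0,0,0.05],
  [0,0,0,0,0,0,-0.4],
  [0,0,0,0,0,0,-0.4],
  [0,0,0,0,0,0,-0.4],
  [0,0,0,0,0,0,-0.4],
  [0,0,0,0,0,0,-0.4],
  [0,0,0,0,0,0,-0.4],
  [0,0,0,0,0,0,-0.4],
])

```text
time_s: 46.95
ee_pos: [0.5913, 0.1688, 0.1487]
eef_rot: [0.951, 0.012, 0.308, 0.02]
force: [0.1, 0.3, 0.5]
gripper_width: 0.06
gripper_force: 0.0
```

>>> jog_arm([
  [0,0,0,-3,0,-8,-0.4],
  [0,0,0,-3,0,-15,-0.4],
  [0,0,0,0,0,-25,-0.4],
  [0,0,0,0,0,-35,-0.4],
  [0,0,0,0,0,-40,-0.4],
  [0,0,0,0,0,-30,-0.4],
  [0,0,0,0,0,-15,-0.4],
  [0,0,0,0,0,0,-0.4],
  [0,0,0,0,0,0,-0.4],
  [0,0,0,0,0,0,-0.4],
])

```text
time_s: 48.2
ee_pos: [0.4878, 0.1732, 0.2802]
eef_rot: [0.951, 0.012, 0.307, 0.021]
force: [0.3, 0.5, -0.5]
gripper_width: 0.0595
gripper_force: 0.0
```

Run:
```python
from h import *
s,c=snap('wrist','w20'); print(s['ee_pos'],s['joint_pos'].round(2),R.from_quat(s['eef_rot']).as_matrix().round(3).tolist())
a=snap('side','s20')[1]; b=snap('scene','c20')[1]
# expected hung fob: body centre below peg root area; dark blob test vs start pictures
for nm,k,ref in (("side",a,load("side0")),("scene",b,load("scene0"))):
    d=np.abs(k["img"].astype(int)-ref["img"].astype(int)).sum(2)
    m=((k["img"].astype(int).sum(2)<170)&(d>90)).astype(np.uint8)
    for q in [(.645,.169,.12),(.645,.169,.1),(.635,.169,.15)]:
        u=proj(k,q); print(nm,q,u.round())
    u=proj(k,(.64,.169,.115)).astype(int); w=m.copy(); w[:]=0; w[u[1]-30:u[1]+30,u[0]-30:u[0]+30]=m[u[1]-30:u[1]+30,u[0]-30:u[0]+30]
    n,l,st,ce=cv2.connectedComponentsWithStats(w)
    for i in range(1,n):
        if st[i,4]>15: print("  blob",st[i],ce[i].round(1))
u=proj(c,(.64,.169,.12)); print("wrist px",u)
g=c["img"].astype(int); u=u.astype(int)
y0=max(u[1]-60,0);x0=max(u[0]-60,0); w=(g[y0:u[1]+60,x0:u[0]+60].sum(2)<130).astype(np.uint8)
n,l,st,ce=cv2.connectedComponentsWithStats(w)
for i in range(1,n):
    if st[i,4]>60: print("  wblob",st[i]+[x0,y0,0,0,0],ce[i]+[x0,y0])
# is fob gone from tray / tray cavity
for p in [(.411,.19,.03)]: 
    for k in (a,b): v=proj(k,p).astype(int); print("tray px",k["img"][v[1],v[0]])
```

```text
[0.48783075 0.17322491 0.28015804] [-1.23 -0.27  0.49  2.28  0.83  0.79 -2.78] [[0.811, 0.01, 0.585], [0.036, -0.999, -0.033], [0.584, 0.048, -0.81]]
side (0.645, 0.169, 0.12) [348. 178.]
side (0.645, 0.169, 0.1) [348. 183.]
side (0.635, 0.169, 0.15) [346. 171.]
  blob [342 172  12  18 106] [348.1 180.7]
  blob [363 194   3  12  29] [364.  199.6]
scene (0.645, 0.169, 0.12) [389. 255.]
scene (0.645, 0.169, 0.1) [388. 259.]
scene (0.635, 0.169, 0.15) [387. 246.]
wrist px [326.43008632 174.94240483]
  wblob [287 155   6  41  88] [289.97727273 174.19318182]
  wblob [307 158  35  39 773] [323.32600259 178.78654592]
tray px [94 92 91]
tray px [133 132 124]
```

The fob hangs from peg 1: its dark body is at the expected place in both side and wrist images, and the tray is empty. For the switch, I straighten the tool, close it, and check what lies around the lever.

>>> jog_arm([
  [0,-7,0,0,0,-5,0.5],
  [0,-7,0,0,0,0,1],
  [0,-7,0,0,0,0,1],
  [0,-7,0,0,0,0,1],
  [0,-7.8,0,0,0,0,1],
  [0,0,-5,0,0,0,1],
  [0,0,-5,0,0,0,1],
  [0,0,0,0,0,0,1],
  [0,0,0,0,0,0,1],
  [0,0,0,0,0,0,1],
])

```text
time_s: 49.6
ee_pos: [0.4849, 0.1741, 0.2852]
eef_rot: [0.995, 0.092, -0.001, 0.023]
force: [-0.6, -0.0, -0.1]
gripper_width: 0.0001
gripper_force: 0.0
```

Run:
```python
from h import *
from rig import arm
s=arm.observe(); print(s['ee_pos'],s['joint_pos'].round(2),R.from_quat(s['eef_rot']).as_matrix().round(3).tolist())
c=load("w2")
for p in [(262,92),(277,103),(311,50),(299,43)]: print("stack",plane(ray(c,p),.03).round(3))
c=load("w1")
for p in [(183,250),(240,248),(212,222),(212,276)]: print("watch1",plane(ray(c,p),.04).round(3))
a=load("s20")
g=a["img"].astype(int); m=(g.sum(2)<150).astype(np.uint8); u=proj(a,(.443,.011,.078)).astype(int); print(u, m[u[1],u[0]])
print(tri(ray(a,(200+288/2.5,140+290/2.5)),ray(load("w13"),(545,152))))
```

```text
[0.48493956 0.17407732 0.28524588] [-1.29  0.1   0.91  1.88 -0.04  1.22 -1.76] [[0.983, 0.184, 0.001], [0.184, -0.982, -0.046], [-0.007, 0.046, -0.999]]
stack [ 0.34  -0.085  0.03 ]
stack [ 0.357 -0.094  0.03 ]
stack [ 0.386 -0.037  0.03 ]
stack [ 0.373 -0.032  0.03 ]
watch1 [0.341 0.07  0.04 ]
watch1 [0.407 0.083 0.04 ]
watch1 [0.373 0.109 0.04 ]
watch1 [0.377 0.042 0.04 ]
[314 256] 1
(array([0.44266873, 0.01009739, 0.07890011]), np.float64(0.0025233574628774087))
```

>>> jog_arm([
  [0,0,0,-10,14,0,1],
  [0,0,0,-16,22,10,1],
  [0,0,0,-18,26,20,1],
  [0,0,0,-18,26,25,1],
  [0,0,0,-18,26,25,1],
  [0,0,0,-14,20,25,1],
  [0,0,0,-10,13,25,1],
  [0,0,0,0,0,13,1],
  [0,0,0,0,0,0,1],
  [0,0,0,0,0,0,1],
])

```text
time_s: 50.85
ee_pos: [0.4108, 0.0042, 0.1505]
eef_rot: [0.995, 0.093, -0.001, 0.023]
force: [-0.6, -0.1, -0.2]
gripper_width: -0.0002
gripper_force: 0.0
```

>>> jog_arm([
  [0,0,0,0,0,25,1],
  [0,0,0,0,0,30,1],
  [0,0,0,0,0,22,1],
  [0,0,0,0,0,9,1],
  [0,0,0,0,0,0,1],
  [0,0,0,8,0,0,1],
  [0,0,0,10,0,0,1],
  [0,0,0,10,0,0,1],
  [0,0,0,10,0,0,1],
  [0,0,0,6,0,0,1],
])

```text
time_s: 52.1
ee_pos: [0.4547, 0.0083, 0.0638]
eef_rot: [0.995, 0.093, -0.001, 0.023]
force: [-1.7, 0.8, 1.6]
gripper_width: -0.0001
gripper_force: 0.5
```

>>> jog_arm([
  [0,0,0,4,0,0,1],
  [0,0,0,4,0,0,1],
  [0,0,0,4,0,0,1],
  [0,0,0,4,0,0,1],
  [0,0,0,0,0,0,1],
  [0,0,0,0,0,0,1],
  [0,0,0,0,0,0,1],
  [0,0,0,0,0,0,1],
  [0,0,0,0,0,0,1],
  [0,0,0,0,0,0,1],
])

```text
time_s: 53.35
ee_pos: [0.4685, 0.0107, 0.0633]
eef_rot: [0.995, 0.093, -0.002, 0.023]
force: [-3.9, -1.6, -2.4]
gripper_width: 0.0001
gripper_force: 2.1
```

>>> jog_arm([
  [0,0,0,2,0,0,1],
  [0,0,0,2,0,0,1],
  [0,0,0,0,0,0,1],
  [0,0,0,0,0,0,1],
  [0,0,0,0,0,0,1],
  [0,0,0,0,0,0,1],
  [0,0,0,0,0,0,1],
  [0,0,0,0,0,0,1],
  [0,0,0,0,0,0,1],
  [0,0,0,0,0,0,1],
])

```text
time_s: 54.6
ee_pos: [0.4688, 0.0107, 0.0629]
eef_rot: [0.995, 0.092, -0.006, 0.023]
force: [-10.6, -2.7, 6.8]
gripper_width: -0.0001
gripper_force: 5.7
```

Run:
```python
from h import *
a=snap('side','s21')[1]; b=snap('scene','c21')[1]
# ball positions expected for s=tip offset on swing circle
cen=np.array([.4635,.016]); d=np.array([.977,.213])
for nm,k in (("side",a),("scene",b)):
    g=k["img"].astype(int)
    for th in (.3,.4,.5):
        p=np.r_[cen+d*.06*np.sin(th),.0255+.06*np.cos(th)]; u=proj(k,p).round().astype(int); print(nm,th,u,g[u[1]-2:u[1]+3,u[0]-2:u[0]+3].sum(2).mean())
u=proj(b,np.r_[cen+d*.028,.078]).astype(int); m=(b["img"].astype(int).sum(2)<170).astype(int)[u[1]-14:u[1]+14,u[0]-16:u[0]+16]
print("\n".join("".join(".#"[v] for v in r) for r in m))
```

```text
side 0.3 [326 246] 75.08
side 0.4 [327 246] 73.44
side 0.5 [329 245] 71.56
scene 0.3 [312 246] 274.6
scene 0.4 [313 248] 225.72
scene 0.5 [315 249] 212.44
..##################............
..#################.............
..################..............
...#############................
....###########.................
....###########.................
....##########..................
...##########...................
..#########.....................
###########.....................
##########......................
.########.......................
....####........................
......##........................
.......#......###...............
.............###................
.............####...............
.............###................
..............#####.............
...............###..............
................................
................................
................................
................................
................................
................................
................................
................................
```

The force rose without further movement, so the lever is probably at its stop. I back off and check where the ball is.

>>> jog_arm([
  [0,0,0,-6,0,0,1],
  [0,0,0,-15,0,0,1],
  [0,0,0,-20,0,0,1],
  [0,0,0,-10,0,-15,1],
  [0,0,0,-15,0,-30,1],
  [0,0,0,-20,0,-35,1],
  [0,0,0,0,0,-35,1],
  [0,0,0,0,0,-20,1],
  [0,0,0,0,0,0,1],
  [0,0,0,0,0,0,1],
])

```text
time_s: 55.95
ee_pos: [0.3915, 0.005, 0.192]
eef_rot: [0.995, 0.094, -0.003, 0.021]
force: [0.3, 0.5, 0.3]
gripper_width: -0.0002
gripper_force: 0.0
```

Run:
```python
from h import *
s,c=snap('wrist','w22'); print(s['ee_pos'],s['joint_pos'].round(2))
a=snap('side','s22')[1]
for nm,k in (("side",a),("wrist",c)):
    g=k["img"].astype(int); u=proj(k,(.485,.018,.078)).astype(int); r=14 if nm=="side" else 34
    m=(g.sum(2)<(110 if nm=="wrist" else 130)).astype(np.uint8); w=m*0; w[max(u[1]-r,0):u[1]+r,u[0]-r:u[0]+r]=m[max(u[1]-r,0):u[1]+r,u[0]-r:u[0]+r]
    n,l,st,ce=cv2.connectedComponentsWithStats(w); print(nm,u)
    for i in range(1,n):
        if st[i,4]>15: 
            dt=cv2.distanceTransform((l==i).astype(np.uint8),cv2.DIST_L2,5); q=np.unravel_index(dt.argmax(),dt.shape); print("  ",st[i],q[::-1],dt.max())
```

```text
[0.39154198 0.00495564 0.1919926 ] [-1.28 -0.27  1.04  2.25  0.31  1.06 -1.8 ]
side [327 247]
   [325 242   9   9  64] (np.int64(329), np.int64(246)) 3.5969
wrist [328  96]
   [307  70  34  38 832] (np.int64(325), np.int64(99)) 8.196899
```

Run:
```python
from h import *
a,c=load("s22"),load("w22"); print(tri(ray(a,(329,246)),ray(c,(325,99))))
g=c["img"].astype(int).sum(2)[66:116,296:360:1]
print("\n".join("".join(".#"[int(v<110)] for v in r) for r in g[::2]))
# hanging check: compare s20 and s22 around pegs 1-4
b=load("s20")["img"].astype(int)
for k in range(1,6):
    y=.171-.0799*(k-1); u=proj(a,(.64+.0035*(2-k),y,.12)).astype(int); w=np.s_[u[1]-18:u[1]+18,u[0]-8:u[0]+8]
    print(k,u,np.abs(a["img"].astype(int)[w]-b[w]).mean().round(1),a["img"][w].astype(int).mean().round(0))
```

```text
(array([0.48602811, 0.01868235, 0.08141724]), np.float64(0.006970630263081188))
................................................................
................................................................
...........................##...................................
....................################............................
.................######################.........................
................########################........................
..............############################......................
.............#####.#.##.#....##############.....................
............#####..............#############....................
...........####.#........#...#.#############....................
...........#####..............#.#############...................
...........#####.............################...................
...........#####.........#..##.##############...................
............######......####################....................
............######.#########################....................
............###############################.....................
.............##############################.....................
...............##########################.......................
................#######################.........................
..................###################...........................
.......................###########..............................
................................................................
................................................................
................................................................
................................................................
1 [347 177] 3.2 85.0
2 [362 195] 2.9 149.0
3 [379 214] 3.0 144.0
4 [396 235] 3.1 138.0
5 [415 258] 3.1 136.0
```

Run:
```python
from h import *
def circ(k,u,r,th):
    g=k["img"].astype(int).sum(2); w=np.zeros(g.shape,np.uint8); w[max(u[1]-r,0):u[1]+r,u[0]-r:u[0]+r]=g[max(u[1]-r,0):u[1]+r,u[0]-r:u[0]+r]<th
    cn,_=cv2.findContours(w,cv2.RETR_EXTERNAL,cv2.CHAIN_APPROX_NONE); q=max(cn,key=cv2.contourArea); return cv2.minEnclosingCircle(q)
a,c=load("s22"),load("w22"); ca=circ(a,(328,246),10,150); cc=circ(c,(324,88),30,110); print(ca,cc)
e,er=tri(ray(a,ca[0]),ray(c,cc[0])); print("end",e,er)
a0,c0=load("side0"),load("w1"); ca=circ(a0,(315,256),10,150); cc=circ(c0,(256,323),16,110); print(ca,cc)
b,er=tri(ray(a0,ca[0]),ray(c0,cc[0])); print("start",b,er)
cc=circ(load("w13"),(545,152),24,110); print(cc); b,er=tri(ray(a0,ca[0]),ray(load("w13"),cc[0])); print("start b",b,er)
print(np.linalg.norm(e-b), 2*np.arcsin(np.linalg.norm(e-b)/.12))
# switch block now
c=load("w22")
```

```text
((329.0, 246.0), 4.472236156463623) ((324.1368408203125, 88.68421173095703), 18.718862533569336)
end [0.49078525 0.02154702 0.07579395] 0.001924295039686026
((314.72222900390625, 256.0), 4.722316265106201) ((256.0833435058594, 323.2083435058594), 10.772761344909668)
start [0.442491   0.01104316 0.07821768] 0.0013412590327617983
((543.759521484375, 151.12025451660156), 17.761045455932617)
start b [0.44268601 0.01102773 0.07813928] 0.0009862849920006466
0.04929191428826074 0.8465880043866196
```

The ball moved 49.3 mm. That matches 1.0 rad if the ball's centre is about 51.5 mm from the pivot, and the push also ended on a hard stop. The hung goods are unchanged and the arm is clear, so I hand in.

```bash
python3 -c "
from rig import arm
print(arm.job_done())"
```

```text
the job is handed in; nothing more can be done
None
```

I hung the three cards on pegs 2, 3 and 4 and the one fob there was on peg 1, then pushed the switch lever to its stop away from me, and handed the job in at about 56 s; no verdict came back.

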